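# Tidy the soldering bench into its rack

### The job

Tidy the jeweller's soldering bench into the low rack: put every white flux tub upright in a lane of its own and slide it under the hood until it is fully home against the back wall, filling the lanes in a row from the end away from the open bay with no empty lane in between. Stand both black charcoal blocks on end (on a narrow 60 x 26 mm end) in the open bay, one behind the other, centred across the bay with their broad faces square to the rack's back. Leave the low clear pots and the small post stand where they are.

Things in the scene. Friction and masses are not known exactly. Their poses are not given: they have to be found in the camera images.
- rack: fixed low rack, wooden board, clear hood, 156 mm deep (x) and 416 mm wide (y), open front facing its own -x (to the robot). Origin: its centre at bench level. The board's top is 30 mm above the bench, x from -75 mm to the back wall's inside at +75 mm. Four lanes from y = +205 to -75 mm, open bay from y = -77 to -207 mm. The flat apron before the ribs is 70 mm deep
- hood (a point): middle of the front edge of the hood over the lanes' rear, on its underside: 82 mm above the board; the hood is 6 mm thick (top 118 mm above the bench) and reaches from here (rack x = +37 mm) back to the wall, over all four lanes but not the bay. Tubs must be slid in under it from the front
- lane0 (a point): the lane at the rack's +y end, away from the bay: point on the board where the centre of a tub's underside comes when the tub is fully home against the back wall (rack x = +46 mm). Axes as the rack's. Lanes are 70 mm apart, 66 mm wide between ribs 4 mm thick and 12 mm high that run from rack x = -5 mm to the back wall
- lane1 (a point): the second lane: point on the board where the centre of a tub's underside comes when the tub is fully home against the back wall (rack x = +46 mm). Axes as the rack's. Lanes are 70 mm apart, 66 mm wide between ribs 4 mm thick and 12 mm high that run from rack x = -5 mm to the back wall
- lane2 (a point): the third lane: point on the board where the centre of a tub's underside comes when the tub is fully home against the back wall (rack x = +46 mm). Axes as the rack's. Lanes are 70 mm apart, 66 mm wide between ribs 4 mm thick and 12 mm high that run from rack x = -5 mm to the back wall
- lane3 (a point): the lane next to the open bay: point on the board where the centre of a tub's underside comes when the tub is fully home against the back wall (rack x = +46 mm). Axes as the rack's. Lanes are 70 mm apart, 66 mm wide between ribs 4 mm thick and 12 mm high that run from rack x = -5 mm to the back wall
- bay (a point): on the board at the middle of the open bay (130 mm wide, board 75 mm before and behind this point); x points to the rack's back, y to its lanes. Nothing above it; a 12 mm high rib on its right edge, a 20 mm high lip at its back, the rib of the last lane and, at the rear, the hood's side on its left
- tub0: closed white plastic flux tub with a paper label: an upright cylinder 58 mm in diameter, 62 mm tall, about 200 g. Starts upright on the bench. Origin: centre of its underside, z up its axis. There are 3 or 4 such tubs; None if absent
- tub1: closed white plastic flux tub with a paper label: an upright cylinder 58 mm in diameter, 62 mm tall, about 200 g. Starts upright on the bench. Origin: centre of its underside, z up its axis. There are 3 or 4 such tubs; None if absent
- tub2: closed white plastic flux tub with a paper label: an upright cylinder 58 mm in diameter, 62 mm tall, about 200 g. Starts upright on the bench. Origin: centre of its underside, z up its axis. There are 3 or 4 such tubs; None if absent
- tub3: closed white plastic flux tub with a paper label: an upright cylinder 58 mm in diameter, 62 mm tall, about 200 g. Starts upright on the bench. Origin: centre of its underside, z up its axis. There are 3 or 4 such tubs; None if absent
- block0: flat black charcoal soldering block, 95 x 60 x 26 mm, about 80 g, starts lying flat on the bench. Origin: its centre (13 mm up when lying, 47.5 mm above its support when on end). x along its 95 mm length, y along its 60 mm width, z through its 26 mm thickness
- block1: flat black charcoal soldering block, 95 x 60 x 26 mm, about 80 g, starts lying flat on the bench. Origin: its centre (13 mm up when lying, 47.5 mm above its support when on end). x along its 95 mm length, y along its 60 mm width, z through its 26 mm thickness
- pot_low: bystander: wide low clear pot with white lid, 98 mm in diameter, 37 mm tall, origin centre of underside; leave it
- pot_low2: bystander: wide low clear pot with white lid, 98 mm in diameter, 37 mm tall, origin centre of underside; leave it
- third_hand: bystander: steel stand, round 80 mm foot, thin post 106 mm tall with a short brass arm (to 55 mm out, 125 mm high), origin centre of underside; leave it
Things that resemble listed ones, but are neither listed nor needed, are in the scene too. Leave any yellow look-alike of the tub1 alone.

How it is judged:
By the outcome, as a careful person would: the job done as asked, in the order asked, and still so for the second after the job is handed in, with the robot touching nothing.
Of tub0, tub1, tub2, tub3 only 3 to 4 are there at a start; the rules pass over those that are not, and their reading is None.
At some moment in a run one of tub0, tub1, tub2, tub3 may be knocked a few centimetres aside while the robot is not near it.
It also fails if it takes over 210 s, if anything falls off the work surface, if the arm or the gripper's body presses on something with over 40 N, if the wrist force passes 120 N, or if a joint passes its speed limit or range.

### The arm

A 6-joint arm with a two-finger parallel gripper is mounted at the origin on the work surface. World frame = base frame: x ahead of the robot, y to its left, z up, the work surface at z = 0. Lengths are in m, angles in degrees, forces in N, time in s.
With the tool pointing down it reaches from about 0.375 to 0.9 m from the base axis. Payload 3.1 kg.
Tool frame: the origin (TCP) lies at the very end of the fingers, on their centre line; the grasp point (between the pads) lies 19 mm behind it; z points along the fingers, y is the line along which they close (so a half turn about z gives the same grasp; the last joint's range is limited). The gripper opens to 87 mm and grips with 3 to 60 N. Pads are 19 mm wide; open, the fingers measure 117 mm over their backs; the gripper's body (75 mm by 190 mm) begins 51 mm behind the grasp point.
Start: joints at [-76.117, 30.224, 82.088, -0, 67.689, -10.227], TCP at [0.255, -0.57, 0.223] pointing down, gripper open.
Joint ranges: [-176.69, 176.69], [-43.24, 126.21], [12.49, 139.97], [-82, 262], [0, 151.66], [-163.58, 163.58]. Speed limits (degrees/s): [159.86, 159.86, 180, 180, 180, 180].

### API

Orientations are given as a 3x3 rotation matrix whose columns are the frame's x, y, z axes.
In Python, from rig import readout, viewer, ticket gives the robot as it stands.
- The arm moves only by the tool send_rows, never from a script. Its argument "moves" is a list of rows, each a list of 6 numbers: the shift along the tool's x, y, z in units of 250 mm (1.0 is 250 mm), then the turn, a rotation vector about the tool's x, y, z in units of 90 degrees (1.0 is 90 degrees). A call has 1 to 12 rows; each row is the pose to reach, as a shift and turn from the pose commanded when the call began, along the tool's axes at that moment; what a row does not reach only later rows make up. A row lasts 1/10 s, in which the tool goes at most 50 mm and 8.59 degrees, less where a joint would pass 70% of its speed; a pose out of reach is approached as far as the arm can. A call with a number of a shift or a turn outside -1 to 1 is refused whole. A call with a gripper value outside its range is refused whole. "grip" is the opening, from 0 (shut) to 1 (fully open), set as the call begins (left out, the last holds). The fingers move at their own pace and stop on an object; the grip force is fixed at half the most. Time passes only in rows, so rows that repeat a pose let the fingers close. It gives the time, the measured TCP pose, the force, the opening and the grip force at its end, in the units of the state.
- readout.read_state(): the state, without advancing time (a new reading comes with each control period).
- viewer.capture(name): name is "side" or "top" or "wrist"; returns (picture, depth): 384x512x3 uint8, red, green, blue; 384x512 float32, m along the optical axis (not along the pixel's ray), 0 where there is no reading.
- viewer.camera_info(name): a dict with "fx", "fy", "cx", "cy" (pixels), "R" (3x3) and "t" (3): a world point X has camera coordinates R X + t; the wrist camera has in their place "tool_from_camera" (4x4, takes a point from camera to tool coordinates, whose origin is the TCP and whose axes are the flange's). Camera axes: x right, y down, z forward; pixel columns grow to the right and rows downward; lengths in m; the calibration is good to about 2 mm. The wrist camera is an equidistant fisheye: a pixel r from the principal point sees the ray r / f radians off the axis. A picture is of the moment at which its call begins: read the wrist's pose just before it. camera_info takes no time and is no camera call.
- ticket.hand_in(): hands the job in; it is judged then, once.
The state is a dict: "time_s": time; "joint_positions": joint angles; "qvel": joint speeds; "tau": joint torques, N m; "position": TCP position; "tcp_rot": TCP orientation; "force": force on the tool from outside, world axes, zero at the start; "moment": the same for the moment, N m; "opening": opening from 0.0 (shut) to 1.0 (fully open); "grasp_force": force on a finger pad.
Only numpy, scipy, OpenCV 4.12 (cv2) and the standard library are available. Lean on these libraries where they do the work, as an engineer would, in place of code of your own. Each camera call takes 0.05 s, during which the arm holds its last target. There are 200 camera calls.

## Working session

There is one attempt and no reset: what is moved stays moved. The work goes in short steps, Python scripts to look and compute and a tool call to move; the robot and the scene stay as the last step left them, time stands still between calls to the robot, and variables do not carry over. Pictures are saved under pics/ and viewed, at most 14 in all, crops included, and the job is handed in when it is done.

Besides the shell and the picture viewer there is one more tool, called after "Call:" in YAML: its name, and indented under it one key for each argument. send_rows: Moves the arm, as the interface text tells. Shifts and turns lie within -1 to 1; 1 stands for 250 mm of shift or 90 degrees of turn. Its arguments: {"type":"object","properties":{"moves":{"type":"array"},"grip":{"type":"number"}},"required":["moves"]}

```bash
ls; mkdir -p pics; cat > h.py <<'E'
import numpy as np, cv2
from rig import readout, viewer, ticket
def ray(name,u,v,st=None):
    i=viewer.camera_info(name)
    if name!='wrist':
        R=np.array(i['R']);t=np.array(i['t'])
        d=np.array([(u-i['cx'])/i['fx'],(v-i['cy'])/i['fy'],1.])
        return -R.T@t, R.T@d
def pix2w(name,u,v,d):
    o,r=ray(name,u,v); return o+r*d
def cloud(name,dep):
    i=viewer.camera_info(name);R=np.array(i['R']);t=np.array(i['t'])
    v,u=np.mgrid[0:384,0:512]
    p=np.stack([(u-i['cx'])/i['fx']*dep,(v-i['cy'])/i['fy']*dep,dep],-1)
    return (p-t)@R
E
python3 - <<'E'
from h import *
for n in ['side','top']:
    i=viewer.camera_info(n);print(n,i['fx'],i['cx'],i['cy'],-np.array(i['R']).T@np.array(i['t']),np.array(i['R'])[2])
    a,d=viewer.capture(n);np.save(n+'.npy',d);cv2.imwrite(f'pics/{n}0.png',cv2.cvtColor(a,4))
    cv2.imwrite(f'pics/{n}0b.png',cv2.resize(cv2.cvtColor(a,4),(800,600),interpolation=cv2.INTER_CUBIC))
print(readout.read_state())
print(viewer.camera_info('wrist'))
E
```

```text
pics
side 367.6671238821866 254.1415345330921 190.3706820179836 [0.07724283 0.61032148 0.74484631] [ 0.43148925 -0.63953143 -0.63625197]
top 469.0935743233858 259.69364327162356 188.35923633766942 [ 0.44908703 -0.02231172  1.41740914] [ 0.06157352 -0.00102112 -0.99810203]
{'time_s': 0.1, 'joint_positions': array([-7.61154445e+01,  3.02741051e+01,  8.21495397e+01, -2.67149774e-04,
        6.76906198e+01, -1.02266463e+01]), 'qvel': array([-0.00526682, -0.10466924, -0.22249892,  0.11044116, -0.04943378,
        0.03706769]), 'tau': array([-2.79398328e-04, -4.40985382e+01, -1.77150643e+01,  6.35057688e-02,
        5.33761270e-02, -3.90886009e-05]), 'position': array([ 0.25518669, -0.5697955 ,  0.22166176]), 'tcp_rot': array([[ 9.12753688e-01,  4.08510065e-01, -4.82750491e-04],
       [ 4.08510200e-01, -9.12751704e-01,  1.93498560e-03],
       [ 3.49829759e-04, -1.96337374e-03, -9.99998011e-01]]), 'force': array([-0.01688283,  0.89865436,  0.28537444]), 'moment': array([-0.0146038 ,  0.01494507, -0.00537106]), 'grasp_force': 0.0, 'opening': 1.0020558862945106}
{'fx': 297.3186396354542, 'fy': 297.3186396354542, 'cx': 252.70358440416072, 'cy': 190.40602404302084, 'tool_from_camera': array([[-7.93160725e-05, -9.56984685e-01, -2.90138425e-01,
         7.94697140e-02],
       [ 9.99999997e-01, -7.42344371e-05, -2.85203616e-05,
        -8.89998988e-04],
       [ 5.75528658e-06, -2.90138427e-01,  9.56984688e-01,
        -1.61229328e-01],
       [ 0.00000000e+00,  0.00000000e+00,  0.00000000e+00,
         1.00000000e+00]])}
```

View pics/top0b.png

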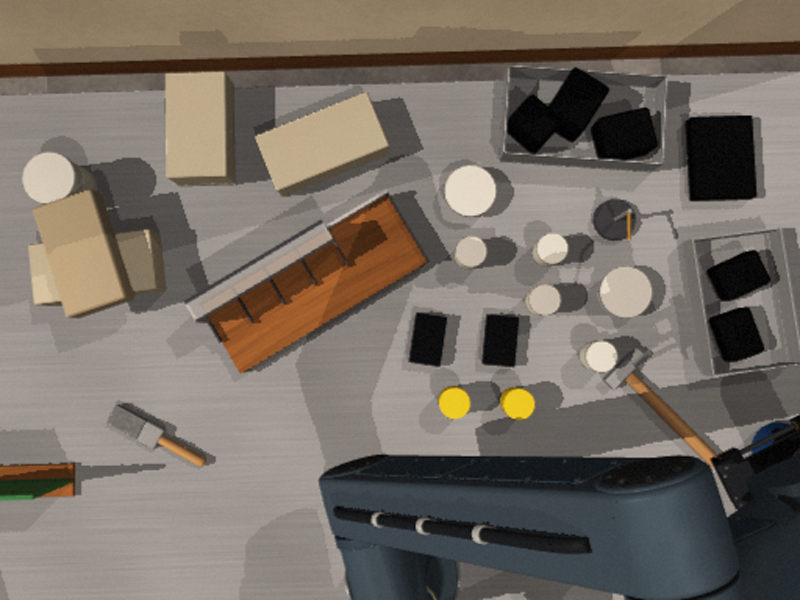

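View pics/side0b.png

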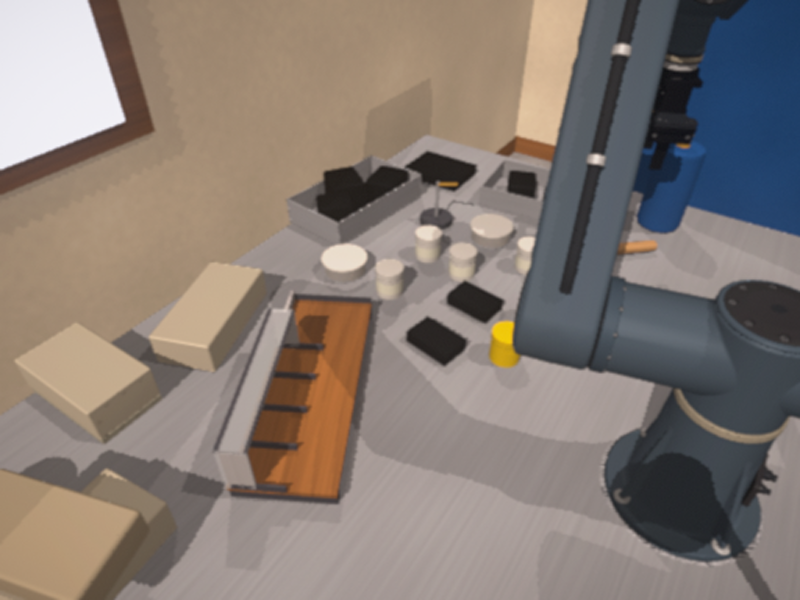

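The top view shows four white tub candidates at (470,252), (552,248), (545,299) and (601,356). The yellow look-alikes are at (454,403) and (518,403). Loose flat black blocks lie at (430,338) and (502,340), while the other black pieces sit in trays or are larger. The clear low pots are at (470,190) and (626,291), the stand is at (615,220), and the rack runs from (190,310) to (430,260). I'll measure these next.

```bash
python3 - <<'E'
from h import *
for n in ['top','side']:
    d=np.load(n+'.npy');P=cloud(n,d);a=cv2.imread(f'pics/{n}0.png').astype(int);s=512/800
    print(n)
    if n=='top': pts=dict(t0=(470,252),t1=(552,248),t2=(545,299),t3=(601,356),y=(454,403),y2=(518,403),p=(470,190),p2=(626,291),left=(52,177),b0=(430,338),b1=(502,340),bench=(350,420))
    else: pts=dict(t0=(390,272),t1=(429,236),t2=(463,252),t3=(526,247),b0=(435,340),b1=(474,301))
    for k,(u,v) in pts.items():
        u*=s;v*=s
        c=P[int(v),int(u)];
        w=np.hypot(*(P-c)[...,:2].transpose(2,0,1))<.065
        top=w&(abs(P[...,2]-c[2])<.008)&(d>0)
        # connected comp
        _,l=cv2.connectedComponents(top.astype(np.uint8)); top=l==l[int(v),int(u)]
        q=P[top]; mr=cv2.minAreaRect(q[:,:2].astype(np.float32)*1000)
        print(k,c.round(4),'med z',np.median(q[:,2]).round(4),'minrect',np.round(mr[0],1),np.round(mr[1],1),round(mr[2],1))
    if n=='top':
        for (u,v) in [(388,196),(428,262),(243,372),(205,320),(330,228),(188,300),(200,318),(347,263)]:
            print(u,v,P[int(v*s),int(u*s)].round(4))
    crop=cv2.imread(f'pics/top0.png')[115:250,260:450]
    cv2.imwrite('pics/crop1.png',cv2.resize(crop,None,fx=4,fy=4,interpolation=cv2.INTER_CUBIC))
    crop=cv2.imread(f'pics/top0.png')[115:245,110:285]
    cv2.imwrite('pics/crop2.png',cv2.resize(crop,None,fx=4.5,fy=4.5,interpolation=cv2.INTER_CUBIC))
E
```

```text
top
t0 [ 0.6093 -0.1436  0.0573] med z 0.0603 minrect [ 610.4 -146.3] [53.1 56.1] 87.1
t1 [ 0.6132 -0.2983  0.0579] med z 0.0607 minrect [ 610.3 -296.9] [55.4 56.3] 73.6
t2 [ 0.5174 -0.2797  0.0577] med z 0.0605 minrect [ 515.6 -280.1] [55.5 57.1] 25.1
t3 [ 0.4102 -0.3781  0.0617] med z 0.0607 minrect [ 407.9 -379.3] [56.2 56.3] 47.6
y [ 0.3325 -0.1048  0.0577] med z 0.0607 minrect [ 331.2 -106. ] [54.9 54.8] 89.3
y2 [ 0.3292 -0.2221  0.0621] med z 0.0605 minrect [ 324.9 -223.3] [54.7 55. ] 1.3
p [ 0.7311 -0.1497  0.0375] med z 0.0359 minrect [ 728.7 -151.3] [92.5 97.9] 88.3
p2 [ 0.5287 -0.4385  0.0334] med z 0.0356 minrect [ 526. -438.] [96.4 95.2] 88.9
left [0.7638 0.612  0.104 ] med z 0.1039 minrect [761.1 618.3] [98.3 95.5] 23.7
b0 [ 0.4516 -0.0666  0.0246] med z 0.0248 minrect [448.6 -61.5] [59.9 95. ] 79.4
b1 [ 0.4444 -0.2027  0.025 ] med z 0.0245 minrect [ 442.3 -200.1] [60.7 94.8] 82.8
bench [ 0.3004  0.0908 -0.004 ] med z -0.0012 minrect [299.7  90.6] [126.3 127.9] 88.5
388 196 [0.7242 0.0053 0.0358]
428 262 [ 0.5974 -0.0653  0.0263]
243 372 [0.3973 0.2918 0.0171]
205 320 [0.4992 0.3517 0.0536]
330 228 [0.667  0.1164 0.04  ]
188 300 [0.5309 0.3633 0.1206]
200 318 [0.4997 0.3411 0.1224]
347 263 [0.5975 0.0855 0.0414]
side
t0 [ 0.5968 -0.1315  0.0634] med z 0.0627 minrect [ 606.5 -147.1] [55.9 57.4] 13.4
t1 [ 0.6017 -0.2862  0.0614] med z 0.0625 minrect [ 608.7 -297.6] [54.3 61.1] 31.5
t2 [ 0.5107 -0.2735  0.0634] med z 0.0626 minrect [ 511.4 -279.7] [56.2 59.8] 63.8
t3 [ 0.4114 -0.3631  0.0622] med z 0.0625 minrect [ 416. -374.] [32.9 58.7] 16.7
b0 [ 0.442  -0.0505  0.0275] med z 0.0266 minrect [445.5 -61.6] [63.5 98.1] 79.1
b1 [ 0.435  -0.1857  0.0292] med z 0.0267 minrect [ 438.9 -199.6] [62.5 95.9] 81.7
```

View pics/crop1.png

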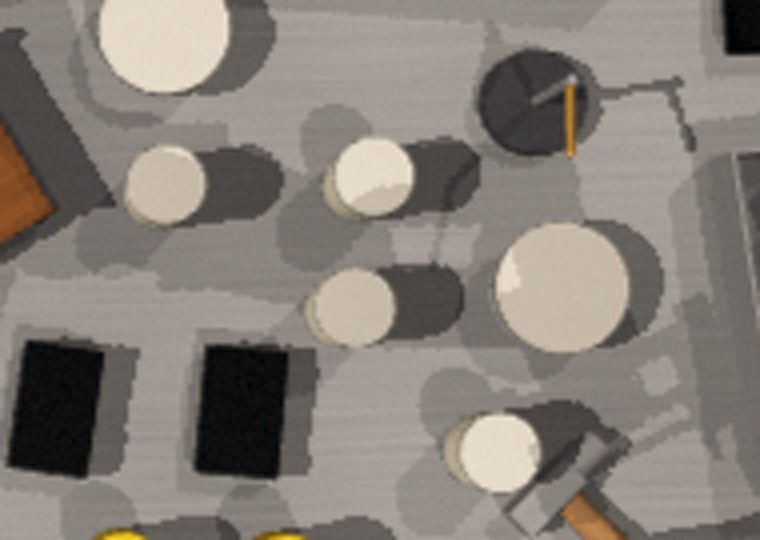

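View pics/crop2.png

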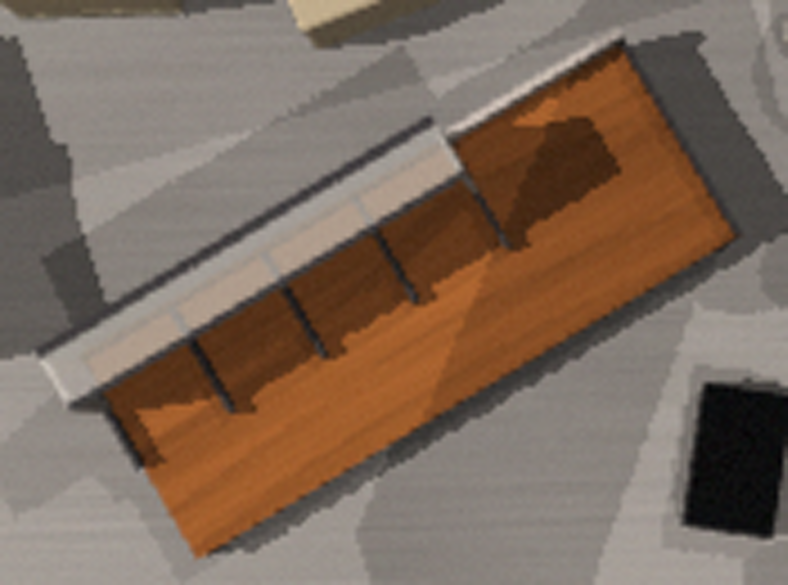

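The crops confirm four identical white tubs of about 57 mm diameter and 62 mm height, and two loose blocks of 60x95 mm. The hammer head touches or nearly touches the right side of tub t3, at (540,480) in the crop. In the rack crop, the rib fronts are at (236,411), (331,355), (424,300) and (515,246). I'll fit the rack pose from both views.

```bash
cat >> h.py <<'E'
def proj(name,X):
    i=viewer.camera_info(name);c=np.array(i['R'])@X+np.array(i['t'])
    return np.array([i['fx']*c[0]/c[2]+i['cx'],i['fy']*c[1]/c[2]+i['cy']])
def rk(p,X):  # rack->world
    a=np.radians(p[2]);c,s=np.cos(a),np.sin(a)
    return np.array([p[0]+c*X[0]-s*X[1],p[1]+s*X[0]+c*X[1],X[2]])
E
python3 - <<'E'
from h import *
from scipy.optimize import least_squares as LS
F=lambda u,v:(110+u/4.5,115+v/4.5)
rt={135:(236,412),65:(331,356),-5:(422,301),-75:(516,246),205:(147,468)}
T=[(( -.005,y/1e3,.042),F(*q)) for y,q in rt.items()]
T+=[((.037,.207,.118),F(70,408)),((.037,-.077,.118),F(460,177))]
C=[((-.077,.208,.03),F(202,557)),((-.077,-.208,.03),F(737,237))]
rs={-75:(325,346),-5:(317,376),65:(309,408),135:(299,445),205:(290,488)}
S=[((-.005,y/1e3,.042),(q[0]*.64,q[1]*.64)) for y,q in rs.items()]
S+=[((-.077,.208,.03),(341*.64,493*.64)),((-.077,-.208,.03),(373*.64,301*.64))]
def res(p,L,n): return np.concatenate([proj(n,rk(p,np.array(X)))-q for X,q in L])
for nm,f in [('top',lambda p:res(p,T+C,'top')),('side',lambda p:res(p,S,'side')),('both',lambda p:np.r_[res(p,T+C,'top'),res(p,S,'side')])]:
    r=LS(f,[.56,.15,30],loss='soft_l1',x_scale=[.01,.01,1]);print(nm,r.x.round(4),r.fun.round(1))
E
```

```text
top [ 0.5603  0.1476 29.3416] [-0.  -0.2 -0.6 -0.  -0.3 -0.1 -0.7 -0.1 -0.9 -0.2  1.1  0.5  2.5 -0.8
 -0.6  1.5  1.3 -0.1]
side [ 0.5537  0.1509 29.8748] [-0.6 -0.7 -0.1 -1.  -0.1 -0.2  0.5 -0.  -0.4 -0.4  0.4  2.9  0.1  1.4]
both [ 0.558   0.148  29.7819] [ 0.1  0.9 -0.6  0.9 -0.4  0.7 -0.9  0.5 -0.7  1.   1.2  1.9  2.2 -0.1
 -0.3  2.6  1.1  0.1 -1.1 -1.9 -0.6 -2.3 -0.7 -1.8 -0.2 -1.8 -1.1 -2.4
 -0.4  1.  -0.4  0.4]
```

```bash
cat >> h.py <<'E'
from scipy.spatial.transform import Rotation as Ro
def down(yaw):
    a=np.radians(yaw);c,s=np.cos(a),np.sin(a)
    return np.array([[c,s,0],[s,-c,0],[0,0,-1.]])
def plan(*targets):
    "targets: (pos, R); prints rows relative to present pose"
    st=readout.read_state();R0=np.array(st['tcp_rot']);p0=st['position']
    for p,R in targets:
        s=R0.T@(np.array(p)-p0)/.25; w=Ro.from_matrix(R0.T@R).as_rotvec(degrees=True)/90
        print(np.r_[s,w].round(3).tolist(), 'rows', np.ceil(max(np.linalg.norm(s)*5,np.linalg.norm(w)*90/8.59)))
E
python3 -c "
from h import *
plan(((.47,-.05,.40),down(29.6)))"
```

```text
[1.634, -1.548, -0.71, -0.001, -0.0, -0.061] rows 12.0
```

Call:
send_rows:
  moves:
    - [0.82,-0.78,-0.7,0,0,-0.06]
    - [0.82,-0.78,-0.7,0,0,-0.06]
    - [0.82,-0.78,-0.7,0,0,-0.06]
    - [0.82,-0.78,-0.7,0,0,-0.06]
    - [0.82,-0.78,-0.7,0,0,-0.06]
    - [0.82,-0.78,-0.7,0,0,-0.06]
    - [0.82,-0.78,-0.7,0,0,-0.06]
  grip: 1

```text
time_s: 0.8
position: [0.3635, -0.3062, 0.3993]
tcp_rot: [[0.87, 0.494, 0.001], [0.494, -0.87, -0.001], [0.001, 0.001, -1.0]]
force: [0.3, -0.3, 0.1]
opening: 1.003
grasp_force: 0.0
```

```bash
python3 -c "
from h import *
plan(((.47,-.05,.40),down(29.6)))"
```

```text
[0.877, -0.68, -0.003, 0.001, -0.001, -0.0] rows 6.0
```

Call:
send_rows:
  moves:
    - [0.88,-0.68,0,0,0,0]
    - [0.88,-0.68,0,0,0,0]
    - [0.88,-0.68,0,0,0,0]
    - [0.88,-0.68,0,0,0,0]
    - [0.88,-0.68,0,0,0,0]
    - [0.88,-0.68,0,0,0,0]
    - [0.88,-0.68,0,0,0,0]
    - [0.88,-0.68,0,0,0,0]

```text
time_s: 1.6
position: [0.4702, -0.0521, 0.3972]
tcp_rot: [[0.869, 0.494, -0.001], [0.494, -0.869, -0.0], [-0.001, -0.0, -1.0]]
force: [0.6, 0.1, -0.4]
opening: 0.999
grasp_force: 0.0
```

```bash
cat >> h.py <<'E'
def wcap(tag):
    st=readout.read_state();a,d=viewer.capture('wrist')
    np.savez(f'w_{tag}.npz',a=a,d=d,R=st['tcp_rot'],p=st['position']);return a,d,st
def wray(f,u,v):
    i=viewer.camera_info('wrist');T=np.array(i['tool_from_camera'])
    x,y=u-i['cx'],v-i['cy'];r=np.hypot(x,y);th=r/i['fx']
    c=np.array([x/r*np.sin(th),y/r*np.sin(th),np.cos(th)])
    return f['R']@T[:3,3]+f['p'], f['R']@T[:3,:3]@c
def wz(f,u,v,z):
    o,d=wray(f,u,v);return o+d*(z-o[2])/d[2]
E
python3 - <<'E'
from h import *
a,d,st=wcap('1');print(st['position'],st['time_s'])
b=cv2.cvtColor(a,4);cv2.imwrite('pics/w1.png',b);cv2.imwrite('pics/w1b.png',cv2.resize(b,(800,600),interpolation=cv2.INTER_CUBIC))
E
```

```text
[ 0.47021302 -0.05206814  0.39715864] 1.6
```

View pics/w1b.png

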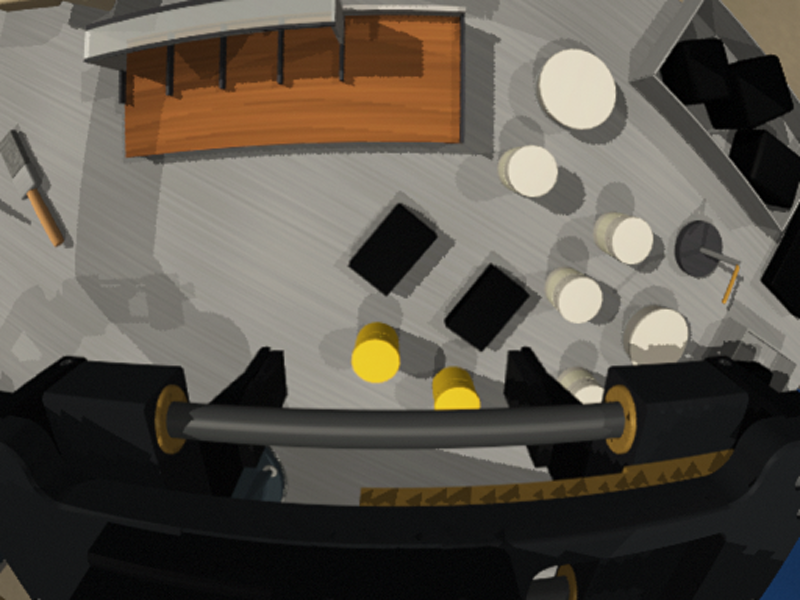

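The wrist view shows the rib fronts at (123,102), (170,95), (222,87), (281,82) and (342,80), and the board front corners at (127,157) and (462,143). Tub tops are at (532,170), (632,240) and (580,299), with blocks at (394,249) and (488,307). I'll compare this with the fixed cameras.

```bash
python3 - <<'E'
from h import *
from scipy.optimize import least_squares as LS
f=np.load('w_1.npz')
W=lambda u,v,z:wz(f,u*.64,v*.64,z)
ribs={205:(123,102),135:(170,95),65:(222,87),-5:(281,82),-75:(342,80)}
L=[((-.005,y/1e3,.036),q) for y,q in ribs.items()]+[((-.077,.208,.03),(127,157)),((-.077,-.208,.03),(462,143))]
r=LS(lambda p:np.concatenate([(rk(p,np.array(X))-W(*q,X[2]))[:2]*1e3 for X,q in L]),[.56,.15,30],x_scale=[.01,.01,1]);print(r.x.round(4),r.fun.round(1))
for k,q in dict(t0=(532,170),t1=(632,240),t2=(580,299)).items(): print(k,W(*q,.062).round(4))
for k,q in dict(b0=(394,249),b1=(488,307)).items(): print(k,W(*q,.026).round(4))
for q in [(699,250),(736,268)]: print('hand',W(*q,.0).round(3),W(*q,.125).round(3))
E
```

```text
[ 0.5594  0.1517 29.4148] [-0.1  0.3  1.1 -0.   0.4 -1.9  0.1 -0.6  1.6 -0.5 -3.2  2.8  0.1 -0.1]
t0 [ 0.607  -0.1444  0.062 ]
t1 [ 0.6081 -0.2952  0.062 ]
t2 [ 0.5141 -0.2775  0.062 ]
b0 [ 0.449  -0.0618  0.026 ]
b1 [ 0.4438 -0.1968  0.026 ]
hand [ 0.667 -0.438  0.   ] [ 0.639 -0.343  0.125]
hand [ 0.686 -0.521  0.   ] [ 0.653 -0.407  0.125]
```

```bash
python3 - <<'E'
from h import *
D=down(29.5)
plan(((.607,-.1445,.12),D),((.607,-.1445,.022),D))
E
```

```text
[0.297, 0.589, 1.108, -0.0, 0.001, 0.0] rows 7.0
[0.297, 0.589, 1.5, -0.0, 0.001, 0.0] rows 9.0
```

Call:
send_rows:
  moves:
    - [0.298,0.59,1,0,0,0]
    - [0.298,0.59,1,0,0,0]
    - [0.298,0.59,1,0,0,0]
    - [0.298,0.59,1,0,0,0]
    - [0.298,0.59,1,0,0,0]
    - [0.298,0.59,1,0,0,0]
    - [0.298,0.59,1,0,0,0]
    - [0.298,0.59,1,0,0,0]

```text
time_s: 2.45
position: [0.6065, -0.1456, 0.1454]
tcp_rot: [[0.872, 0.49, -0.005], [0.49, -0.872, 0.002], [-0.003, -0.004, -1.0]]
force: [-0.0, 0.6, 0.7]
opening: 0.998
grasp_force: 0.0
```

```bash
python3 - <<'E'
from h import *
D=down(29.5)
plan(((.607,-.1445,.022),D))
E
```

```text
[0.005, -0.001, 0.494, -0.002, 0.002, -0.002] rows 3.0
```

Call:
send_rows:
  moves:
    - [0.004,0,0.3,0,0,0]
    - [0.004,0,0.49,0,0,0]
    - [0.004,0,0.49,0,0,0]
    - [0.004,0,0.49,0,0,0]
    - [0.004,0,0.49,0,0,0]

```text
time_s: 2.95
position: [0.6101, -0.1444, 0.0281]
tcp_rot: [[0.87, 0.492, 0.004], [0.492, -0.87, -0.002], [0.003, 0.004, -1.0]]
force: [1.3, -1.0, -0.5]
opening: 0.998
grasp_force: 0.0
```

Call:
send_rows:
  moves:
    - [0,0,0,0,0,0]
    - [0,0,0,0,0,0]
    - [0,0,0,0,0,0]
    - [0,0,0,0,0,0]
    - [0,0,0,0,0,0]
    - [0,0,0,0,0,0]
  grip: 0.3

```text
time_s: 3.55
position: [0.6097, -0.1441, 0.0258]
tcp_rot: [[0.87, 0.493, 0.002], [0.493, -0.87, -0.001], [0.001, 0.002, -1.0]]
force: [-0.6, -1.7, 4.9]
opening: 0.664
grasp_force: 30.0
```

```bash
cat >> h.py <<'E'
RK=(.559,.150,29.5)
D=down(29.5)
def rp(x,y,z): return rk(RK,np.array([x,y,z]))
E
python3 - <<'E'
from h import *
p=readout.read_state()['position']
plan(((p[0],p[1],.11),D),(rp(-.02,.17,.11),D),(rp(-.02,.17,.055),D))
E
```

```text
[0.0, 0.001, -0.337, 0.001, -0.001, 0.0] rows 2.0
[0.324, -1.803, -0.34, 0.001, -0.001, 0.0] rows 10.0
[0.324, -1.803, -0.12, 0.001, -0.001, 0.0] rows 10.0
```

Call:
send_rows:
  moves:
    - [0,0,-0.34,0,0,0]
    - [0,0,-0.36,0,0,0]
    - [0.1,-0.5,-0.36,0,0,0]
    - [0.2,-1,-0.36,0,0,0]
    - [0.2,-1,-0.36,0,0,0]
    - [0.2,-1,-0.36,0,0,0]
    - [0.2,-1,-0.36,0,0,0]
    - [0.2,-1,-0.36,0,0,0]

```text
time_s: 4.35
position: [0.5242, 0.1038, 0.1141]
tcp_rot: [[0.867, 0.497, -0.007], [0.497, -0.867, 0.002], [-0.005, -0.005, -1.0]]
force: [-0.3, -1.6, -1.4]
opening: 0.66
grasp_force: 30.0
```

```bash
python3 - <<'E'
from h import *
plan((rp(-.02,.17,.11),D),(rp(-.02,.17,.0565),D))
E
```

```text
[0.137, -0.772, 0.02, -0.003, 0.003, 0.004] rows 4.0
[0.138, -0.771, 0.234, -0.003, 0.003, 0.004] rows 5.0
```

Call:
send_rows:
  moves:
    - [0.13,-0.77,0,0,0,0]
    - [0.13,-0.77,0,0,0,0]
    - [0.13,-0.77,0,0,0,0]
    - [0.13,-0.77,0,0,0,0]
    - [0.13,-0.77,0,0,0,0]
    - [0.13,-0.77,0,0,0,0]
    - [0.13,-0.77,0,0,0,0]

```text
time_s: 5.05
position: [0.463, 0.2812, 0.1147]
tcp_rot: [[0.871, 0.492, -0.001], [0.492, -0.871, -0.001], [-0.001, 0.0, -1.0]]
force: [0.1, 0.0, -1.2]
opening: 0.658
grasp_force: 30.0
```

```bash
python3 - <<'E'
from h import *
plan((rp(-.02,.17,.0565),D))
a,d=viewer.capture('top');b=cv2.cvtColor(a,4)[170:245,110:210];cv2.imwrite('pics/t2.png',cv2.resize(b,None,fx=6,fy=6,interpolation=cv2.INTER_CUBIC))
a,d,s=wcap('2');cv2.imwrite('pics/w2.png',cv2.resize(cv2.cvtColor(a,4),(800,600)))
E
```

```text
[-0.004, -0.034, 0.233, 0.0, 0.001, -0.0] rows 2.0
```

View pics/w2.png

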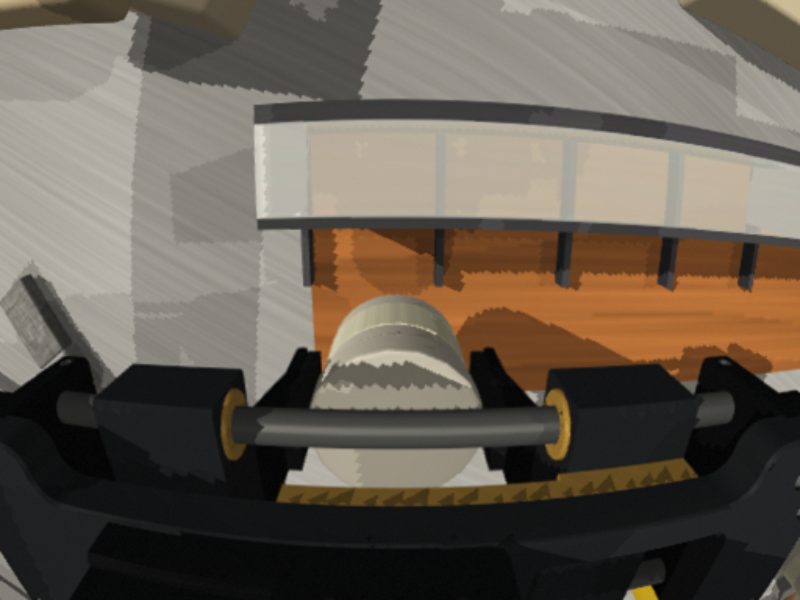

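The wrist view shows the held tub in front of lane0. The rib front ends are at (308,285), (438,287), (563,287), (668,287) and (747,287), so I can fit the rack more closely.

```bash
python3 - <<'E'
from h import *
from scipy.optimize import least_squares as LS
f=np.load('w_2.npz')
W=lambda u,v,z:wz(f,u*.64,v*.64,z)
ribs={205:(308,285),135:(438,287),65:(563,287),-5:(668,287),-75:(747,287)}
L=[((-.005,y/1e3,.034),q) for y,q in ribs.items()]
L+=[((.037,y,.118),q) for y,q in []]
r=LS(lambda p:np.concatenate([(rk(p,np.array(X))-W(*q,X[2]))[:2]*1e3 for X,q in L]),[.56,.15,30],x_scale=[.01,.01,1]);print(r.x.round(4),r.fun.round(1))
p=r.x; a=np.radians(p[2]);Ri=np.array([[np.cos(a),np.sin(a)],[-np.sin(a),np.cos(a)]])
for q in [(260,228),(500,226),(800,243)]: print('hood',(Ri@(W(*q,.118)[:2]-p[:2])*1e3).round(1))
print('tcp in rack',(Ri@(f['p'][:2]-p[:2])*1e3).round(1), (Ri@(f['p'][:2]-np.array(RK[:2]))*1e3).round(1))
E
```

```text
[ 0.5571  0.1509 29.5004] [ 0.7 -2.6  1.4 -1.2  0.5  0.2 -1.   1.9 -1.5  1.8]
hood [ 39.7 207.6]
hood [ 39.9 123.5]
hood [ 40.2 -28.6]
tcp in rack [-17.7 159.3] [-18.9 161. ]
```

Call:
send_rows:
  moves:
    - [0,-0.044,0,0,0,0]
    - [0,-0.044,0.1,0,0,0]
    - [0,-0.044,0.18,0,0,0]
    - [0,-0.044,0.22,0,0,0]
    - [0,-0.044,0.232,0,0,0]
    - [0,-0.044,0.232,0,0,0]
    - [0,-0.044,0.232,0,0,0]

```text
time_s: 5.85
position: [0.458, 0.292, 0.0577]
tcp_rot: [[0.87, 0.492, 0.002], [0.492, -0.87, 0.001], [0.002, 0.0, -1.0]]
force: [-0.3, 0.7, -1.9]
opening: 0.662
grasp_force: 30.0
```

```bash
sed -i 's/^RK=.*/RK=(.5585,.1505,29.5)/' h.py; cat >> h.py <<'E'
def inr(p):
    a=np.radians(RK[2]);Ri=np.array([[np.cos(a),np.sin(a)],[-np.sin(a),np.cos(a)]]);return (Ri@(np.array(p)[:2]-RK[:2])*1e3).round(1)
E
python3 - <<'E'
from h import *
s=readout.read_state();print(inr(s['position']),s['force'])
plan((rp(-.017,.171,.0555),D))
E
```

```text
[-17.8 172.6] [-0.32810701  0.68191378 -1.85435181]
[0.003, 0.006, 0.009, 0.0, -0.001, -0.0] rows 1.0
```

Call:
send_rows:
  moves:
    - [0.003,0.004,0.006,0,0,0]
    - [0.003,0.004,0.006,0,0,0]

```text
time_s: 6.05
position: [0.459, 0.2914, 0.0561]
tcp_rot: [[0.87, 0.492, 0.001], [0.492, -0.87, 0.001], [0.001, 0.0, -1.0]]
force: [0.1, 0.5, -2.9]
opening: 0.663
grasp_force: 30.0
```

Call:
send_rows:
  moves:
    - [0,0,0,0,0,0]
    - [0,0,0,0,0,0]
    - [0,0,0,0,0,0]
    - [0,0,-0.1,0,0,0]
    - [0,0,-0.22,0,0,0]
    - [0,0,-0.22,0,0,0]
    - [-0.2,0,-0.22,0,0,0]
    - [-0.25,0,-0.22,0,0,0]
    - [-0.25,0,-0.22,0,0,0]
  grip: 0.85

```text
time_s: 6.95
position: [0.4008, 0.2592, 0.1101]
tcp_rot: [[0.87, 0.493, -0.004], [0.492, -0.87, -0.002], [-0.004, -0.001, -1.0]]
force: [0.2, 1.3, -0.1]
opening: 0.851
grasp_force: 0.0
```

```bash
python3 - <<'E'
from h import *
s=readout.read_state();print(inr(s['position']),s['force'])
plan((rp(-.08,.171,.062),D),(rp(.0075,.171,.062),D))
a,d=viewer.capture('top');P=cloud('top',d);b=cv2.cvtColor(a,4)
m=(abs(P[...,2]-.0905)<.004)&(np.hypot(P[...,0]-.458,P[...,1]-.292)<.06)
q=P[m];print(q.shape,inr(q.mean(0)))
E
```

```text
[-83.7 172.3] [ 0.19096117  1.29561138 -0.0724094 ]
[0.016, 0.005, 0.192, -0.0, 0.003, 0.0] rows 1.0
[0.366, 0.005, 0.191, -0.0, 0.003, 0.0] rows 3.0
(171, 3) [-10.9 162.5]
```

Call:
send_rows:
  moves:
    - [0,0.004,0,0,0,0]
    - [0,0.004,0,0,0,0]
    - [0,0.004,0.1,0,0,0]
    - [0,0.004,0.19,0,0,0]
    - [0,0.004,0.19,0,0,0]
    - [0,0.004,0.19,0,0,0]
  grip: 0

```text
time_s: 7.6
position: [0.4051, 0.2598, 0.0628]
tcp_rot: [[0.87, 0.493, -0.0], [0.493, -0.87, -0.0], [-0.0, -0.0, -1.0]]
force: [-0.4, 0.2, 0.7]
opening: 0.388
grasp_force: 0.0
```

Call:
send_rows:
  moves:
    - [0.08,0,0,0,0,0]
    - [0.12,0,0,0,0,0]
    - [0.16,0,0,0,0,0]
    - [0.2,0,0,0,0,0]
    - [0.24,0,0,0,0,0]
    - [0.27,0,0,0,0,0]
    - [0.3,0,0,0,0,0]
    - [0.32,0,0,0,0,0]
    - [0.34,0,0,0,0,0]
    - [0.35,0,0,0,0,0]
    - [0.356,0,0,0,0,0]
    - [0.356,0,0,0,0,0]

```text
time_s: 8.8
position: [0.4812, 0.303, 0.063]
tcp_rot: [[0.87, 0.493, -0.002], [0.493, -0.87, -0.001], [-0.002, -0.0, -1.0]]
force: [-2.6, -2.3, 2.7]
opening: 0.009
grasp_force: 1.9
```

```bash
python3 - <<'E'
from h import *
s=readout.read_state();print(inr(s['position']),s['force'],s['opening'])
a,d,s=wcap('3');cv2.imwrite('pics/w3.png',cv2.resize(cv2.cvtColor(a,4),(800,600)))
E
```

```text
[  7.8 170.8] [-2.60874941 -2.25300169  2.74049279] 0.008646978338238173
```

View pics/w3.png

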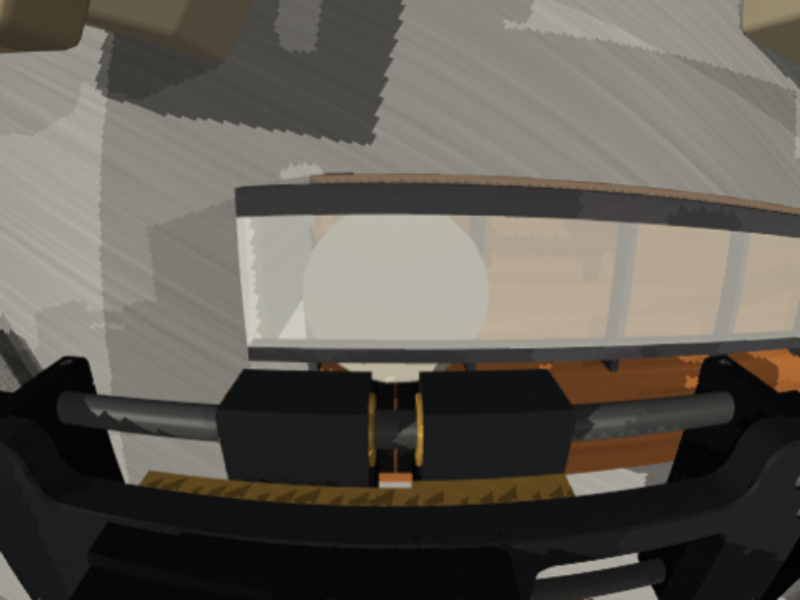

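The tub is in lane0 under the hood, with its top centred at about (395,290). I'll push a little further until the force rises.

Call:
send_rows:
  moves:
    - [0.008,0,0,0,0,0]
    - [0.008,0,0,0,0,0]
    - [0.008,0,0,0,0,0]

```text
time_s: 9.15
position: [0.4812, 0.3031, 0.063]
tcp_rot: [[0.87, 0.493, -0.005], [0.493, -0.87, -0.003], [-0.006, -0.0, -1.0]]
force: [-6.1, -4.5, 6.6]
opening: 0.009
grasp_force: 3.7
```

Call:
send_rows:
  moves:
    - [0.008,0,0,0,0,0]
    - [0.008,0,0,0,0,0]
    - [0.008,0,0,0,0,0]

```text
time_s: 9.45
position: [0.4812, 0.3031, 0.0629]
tcp_rot: [[0.87, 0.493, -0.009], [0.493, -0.87, -0.005], [-0.01, -0.0, -1.0]]
force: [-7.4, -6.4, 8.0]
opening: 0.007
grasp_force: 5.3
```

Call:
send_rows:
  moves:
    - [-0.1,0,0,0,0,0]
    - [-0.25,0,0,0,0,0]
    - [-0.3,0,-0.2,0,0,0]
    - [-0.3,0.2,-0.4,0,0,0]
    - [-0.3,0.6,-0.4,0,0,0]
    - [-0.3,0.9,-0.4,0,0,0]
    - [-0.3,0.9,-0.4,0,0,0]
    - [-0.3,0.9,-0.4,0,0,0]
  grip: 1

```text
time_s: 10.25
position: [0.5344, 0.0702, 0.1641]
tcp_rot: [[0.871, 0.491, 0.006], [0.491, -0.871, -0.0], [0.005, 0.003, -1.0]]
force: [0.9, 0.3, 0.0]
opening: 0.649
grasp_force: 0.0
```

```bash
cat >> h.py <<'E'
def tubs(n='top'):
    "white tub tops on the bench, world mm (arm frame: +2 mm y, -2 mm x on the top camera)"
    a,d=viewer.capture(n);P=cloud(n,d);cv2.imwrite('pics/last_%s.png'%n,cv2.cvtColor(a,4));np.save('last_%s.npy'%n,d)
    hsv=cv2.cvtColor(a,cv2.COLOR_RGB2HSV)
    m=((abs(P[...,2]-.0605)<.006)&(hsv[...,1]<70)&(hsv[...,2]>120)&(P[...,1]<.0)).astype(np.uint8)
    k,l,st,c=cv2.connectedComponentsWithStats(m)
    for i in range(1,k):
        if st[i,4]>60:
            q=P[l==i];mr=cv2.minAreaRect(q[:,:2].astype(np.float32)*1000);print('tub',np.round(np.array(mr[0])+[-2.5,2],1),np.round(mr[1]),inr(np.array(mr[0])/1e3))
E
python3 - <<'E'
from h import *
s=readout.read_state();print(s['position'],s['time_s'])
tubs()
d=np.load('last_top.npy');P=cloud('top',d)
m=(abs(P[...,2]-.0905)<.004)&(np.hypot(*(P[...,:2]-rp(.046,.17,0)[:2]).transpose(2,0,1))<.06)
print('lane0',inr(P[m].mean(0)),m.sum())
E
```

```text
[0.5343916  0.07018313 0.16407822] 10.25
tub [ 608.7 -295.7] [54. 56.] [-174.8 -416. ]
tub [ 513.1 -278.4] [55. 57.] [-249.5 -353.9]
tub [ 406.2 -376.9] [57. 55.] [-391.1 -387. ]
lane0 [ 34.1 169.9] 109
```

```bash
python3 - <<'E'
from h import *
plan(((.5138,-.278,.13),D),((.5138,-.278,.024),D))
E
```

```text
[-0.761, 1.146, 0.143, 0.006, -0.006, -0.003] rows 7.0
[-0.765, 1.142, 0.567, 0.006, -0.006, -0.003] rows 8.0
```

Call:
send_rows:
  moves:
    - [-0.66,1,0.1,0,0,0]
    - [-0.66,1,0.1,0,0,0]
    - [-0.66,1,0.1,0,0,0]
    - [-0.66,1,0.1,0,0,0]
    - [-0.66,1,0.1,0,0,0]
    - [-0.66,1,0.1,0,0,0]
    - [-0.66,1,0.1,0,0,0]

```text
time_s: 11.0
position: [0.5126, -0.2339, 0.1382]
tcp_rot: [[0.874, 0.486, 0.006], [0.487, -0.874, -0.006], [0.002, 0.008, -1.0]]
force: [0.1, 0.7, -1.2]
opening: 0.996
grasp_force: 0.0
```

```bash
python3 - <<'E'
from h import *
plan(((.5138,-.278,.13),D),((.5138,-.278,.024),D))
E
```

```text
[-0.082, 0.156, 0.034, 0.005, -0.002, -0.004] rows 1.0
[-0.083, 0.153, 0.458, 0.005, -0.002, -0.004] rows 3.0
```

Call:
send_rows:
  moves:
    - [-0.082,0.154,0,0,0,0]
    - [-0.082,0.154,0,0,0,0]
    - [-0.082,0.154,0.2,0,0,0]
    - [-0.082,0.154,0.4,0,0,0]
    - [-0.082,0.154,0.45,0,0,0]
    - [-0.082,0.154,0.45,0,0,0]
    - [-0.082,0.154,0.45,0,0,0]

```text
time_s: 11.7
position: [0.5124, -0.269, 0.0264]
tcp_rot: [[0.87, 0.493, 0.001], [0.493, -0.87, -0.0], [0.001, 0.0, -1.0]]
force: [-0.9, 0.6, 2.5]
opening: 0.999
grasp_force: 0.7
```

Call:
send_rows:
  moves:
    - [0,0,0,0,0,0]
    - [0,0,0,0,0,0]
    - [0,0,0,0,0,0]
    - [0,0,0,0,0,0]
    - [0,0,0,0,0,0]
    - [0,0,0,0,0,0]
  grip: 0.3

```text
time_s: 12.3
position: [0.5131, -0.2712, 0.0259]
tcp_rot: [[0.87, 0.492, 0.003], [0.492, -0.87, -0.003], [0.001, 0.004, -1.0]]
force: [0.6, -2.7, 2.9]
opening: 0.66
grasp_force: 30.0
```

```bash
python3 - <<'E'
from h import *
p=readout.read_state()['position']
plan((rp(-.02,.1005,p[2]+.07),D),(rp(-.02,.1005,p[2]+.03),D))
E
```

```text
[0.909, -1.78, -0.286, 0.002, -0.001, 0.0] rows 11.0
[0.909, -1.78, -0.126, 0.002, -0.001, 0.0] rows 11.0
```

Call:
send_rows:
  moves:
    - [0,0,-0.2,0,0,0]
    - [0,0,-0.36,0,0,0]
    - [0.2,-0.4,-0.36,0,0,0]
    - [0.5,-1,-0.36,0,0,0]
    - [0.5,-1,-0.36,0,0,0]
    - [0.5,-1,-0.36,0,0,0]
    - [0.5,-1,-0.36,0,0,0]
    - [0.5,-1,-0.36,0,0,0]

```text
time_s: 13.1
position: [0.4942, 0.0131, 0.1147]
tcp_rot: [[0.869, 0.494, -0.005], [0.494, -0.869, 0.002], [-0.004, -0.004, -1.0]]
force: [0.1, -0.2, -2.2]
opening: 0.662
grasp_force: 30.0
```

Call:
send_rows:
  moves:
    - [0.4,-0.78,0,0,0,0]
    - [0.4,-0.78,0,0,0,0]
    - [0.4,-0.78,0,0,0,0]
    - [0.4,-0.78,0,0,0,0]
    - [0.4,-0.78,0,0,0,0]
    - [0.4,-0.78,0,0,0,0]
    - [0.4,-0.78,0,0,0,0]
    - [0.4,-0.78,0,0,0,0]

```text
time_s: 13.9
position: [0.4877, 0.2271, 0.115]
tcp_rot: [[0.871, 0.492, -0.002], [0.492, -0.871, -0.001], [-0.002, -0.0, -1.0]]
force: [-0.3, 0.0, -1.5]
opening: 0.659
grasp_force: 30.0
```

```bash
python3 - <<'E'
from h import *
p=readout.read_state()['position'];print(inr(p))
plan((rp(-.017,.1005,.0565),D))
E
```

```text
[-23.9 101.5]
[0.028, 0.004, 0.234, -0.0, 0.001, -0.001] rows 2.0
```

Call:
send_rows:
  moves:
    - [0.028,0.004,0.1,0,0,0]
    - [0.028,0.004,0.18,0,0,0]
    - [0.028,0.004,0.22,0,0,0]
    - [0.028,0.004,0.236,0,0,0]
    - [0.028,0.004,0.24,0,0,0]
    - [0.028,0.004,0.24,0,0,0]

```text
time_s: 14.5
position: [0.4949, 0.2301, 0.0562]
tcp_rot: [[0.871, 0.492, 0.0], [0.492, -0.871, -0.0], [0.0, 0.0, -1.0]]
force: [-0.2, 0.4, -2.0]
opening: 0.66
grasp_force: 30.0
```

Call:
send_rows:
  moves:
    - [0,0,0,0,0,0]
    - [0,0,0,0,0,0]
    - [0,0,0,0,0,0]
    - [0,0,-0.1,0,0,0]
    - [0,0,-0.22,0,0,0]
    - [0,0,-0.22,0,0,0]
    - [-0.2,0,-0.22,0,0,0]
    - [-0.27,0,-0.22,0,0,0]
    - [-0.27,0,-0.22,0,0,0]
  grip: 0.85

```text
time_s: 15.4
position: [0.4321, 0.1965, 0.11]
tcp_rot: [[0.87, 0.492, -0.005], [0.492, -0.87, -0.001], [-0.005, -0.002, -1.0]]
force: [0.2, -0.4, 0.4]
opening: 0.854
grasp_force: 0.0
```

```bash
python3 - <<'E'
from h import *
s=readout.read_state();print(inr(s['position']),s['force'])
plan((rp(-.085,.1,.062),D),(rp(.0075,.1,.062),D))
E
```

```text
[-87.3 102.3] [ 0.23150132 -0.43949878  0.44659292]
[0.01, 0.01, 0.192, -0.001, 0.003, -0.0] rows 1.0
[0.38, 0.01, 0.19, -0.001, 0.003, -0.0] rows 3.0
```

Call:
send_rows:
  moves:
    - [0,0.008,0,0,0,0]
    - [0,0.008,0,0,0,0]
    - [0,0.008,0.1,0,0,0]
    - [0,0.008,0.19,0,0,0]
    - [0,0.008,0.19,0,0,0]
    - [0,0.008,0.19,0,0,0]
    - [0,0.008,0.19,0,0,0]
    - [0,0.008,0.19,0,0,0]
    - [0,0.008,0.19,0,0,0]
  grip: 0

```text
time_s: 16.3
position: [0.4378, 0.196, 0.0639]
tcp_rot: [[0.87, 0.493, 0.002], [0.493, -0.87, 0.0], [0.002, 0.001, -1.0]]
force: [0.5, 0.8, 0.0]
opening: 0.117
grasp_force: 0.0
```

Call:
send_rows:
  moves:
    - [0.08,0,0,0,0,0]
    - [0.13,0,0,0,0,0]
    - [0.17,0,0,0,0,0]
    - [0.21,0,0,0,0,0]
    - [0.25,0,0,0,0,0]
    - [0.29,0,0,0,0,0]
    - [0.32,0,0,0,0,0]
    - [0.35,0,0,0,0,0]
    - [0.37,0,0,0,0,0]
    - [0.384,0,0,0,0,0]
    - [0.388,0,0,0,0,0]
    - [0.388,0,0,0,0,0]

```text
time_s: 17.5
position: [0.5161, 0.2408, 0.0627]
tcp_rot: [[0.869, 0.494, -0.012], [0.494, -0.87, -0.006], [-0.014, -0.001, -1.0]]
force: [-9.0, -9.1, 10.5]
opening: 0.005
grasp_force: 6.6
```

```bash
python3 - <<'E'
from h import *
s=readout.read_state();print(inr(s['position']),s['force'],s['opening'])
E
```

```text
[ 7.6 99.5] [-9.0310712  -9.09801363 10.5279279 ] 0.004969619586275601
```

Call:
send_rows:
  moves:
    - [-0.1,0,0,0,0,0]
    - [-0.25,0,0,0,0,0]
    - [-0.3,0,-0.2,0,0,0]
    - [-0.3,0.2,-0.4,0,0,0]
    - [-0.3,0.6,-0.4,0,0,0]
    - [-0.3,1,-0.4,0,0,0]
    - [-0.3,1,-0.4,0,0,0]
    - [-0.3,1,-0.4,0,0,0]
    - [-0.3,1,-0.4,0,0,0]
  grip: 1

```text
time_s: 18.4
position: [0.5845, -0.0159, 0.164]
tcp_rot: [[0.872, 0.489, 0.008], [0.489, -0.872, -0.003], [0.006, 0.006, -1.0]]
force: [0.2, 0.7, -0.9]
opening: 0.739
grasp_force: 0.0
```

```bash
python3 - <<'E'
from h import *
s=readout.read_state();print(s['position'],s['time_s'])
tubs()
plan(((.6075,-.2955,.13),D))
E
```

```text
[ 0.58447036 -0.01586709  0.16398857] 18.4
tub [ 609.3 -295.7] [54. 56.] [-174.3 -416.3]
tub [ 406.2 -377.3] [57. 55.] [-391.2 -387.4]
[-0.466, 1.019, 0.139, 0.004, -0.003, -0.003] rows 6.0
```

Call:
send_rows:
  moves:
    - [-0.466,1,0.1,0,0,0]
    - [-0.466,1,0.1,0,0,0]
    - [-0.466,1,0.1,0,0,0]
    - [-0.466,1,0.1,0,0,0]
    - [-0.466,1,0.1,0,0,0]
    - [-0.466,1,0.1,0,0,0]
    - [-0.466,1,0.1,0,0,0]
    - [-0.466,1,0.1,0,0,0]
    - [-0.466,1,0.1,0,0,0]

```text
time_s: 19.35
position: [0.601, -0.2833, 0.1378]
tcp_rot: [[0.869, 0.494, -0.001], [0.494, -0.869, 0.002], [-0.0, -0.002, -1.0]]
force: [-0.1, 0.2, 0.4]
opening: 1.001
grasp_force: 0.0
```

```bash
python3 - <<'E'
from h import *
plan(((.608,-.2955,.13),D),((.608,-.2955,.026),D))
E
```

```text
[0.0, 0.056, 0.031, -0.001, 0.0, 0.001] rows 1.0
[0.0, 0.057, 0.447, -0.001, 0.0, 0.001] rows 3.0
```

Call:
send_rows:
  moves:
    - [0,0.056,0.1,0,0,0]
    - [0,0.056,0.2,0,0,0]
    - [0,0.056,0.35,0,0,0]
    - [0,0.056,0.446,0,0,0]
    - [0,0.056,0.446,0,0,0]
    - [0,0.056,0.446,0,0,0]

```text
time_s: 19.95
position: [0.6085, -0.2964, 0.0268]
tcp_rot: [[0.869, 0.494, -0.0], [0.494, -0.869, 0.001], [-0.0, -0.001, -1.0]]
force: [0.3, -0.6, -0.4]
opening: 0.998
grasp_force: 0.0
```

Call:
send_rows:
  moves:
    - [0,0,0,0,0,0]
    - [0,0,0,0,0,0]
    - [0,0,0,0,0,0]
    - [0,0,0,0,0,0]
    - [0,0,0,0,0,0]
    - [0,0,0,0,0,0]
  grip: 0.3

```text
time_s: 20.55
position: [0.6083, -0.2982, 0.0272]
tcp_rot: [[0.87, 0.492, 0.001], [0.492, -0.87, -0.0], [0.0, 0.001, -1.0]]
force: [-0.6, 0.3, 4.1]
opening: 0.658
grasp_force: 30.0
```

```bash
python3 - <<'E'
from h import *
p=readout.read_state()['position']
plan((rp(-.017,.0305,p[2]+.09),D))
E
```

```text
[0.643, -1.782, -0.361, 0.0, -0.0, 0.0] rows 10.0
```

Call:
send_rows:
  moves:
    - [0,0,-0.2,0,0,0]
    - [0,0,-0.36,0,0,0]
    - [0.14,-0.4,-0.36,0,0,0]
    - [0.35,-1,-0.36,0,0,0]
    - [0.35,-1,-0.36,0,0,0]
    - [0.35,-1,-0.36,0,0,0]
    - [0.35,-1,-0.36,0,0,0]
    - [0.35,-1,-0.36,0,0,0]

```text
time_s: 21.35
position: [0.5576, -0.0322, 0.1157]
tcp_rot: [[0.868, 0.496, -0.006], [0.496, -0.868, 0.003], [-0.003, -0.005, -1.0]]
force: [-0.8, 0.8, -1.9]
opening: 0.662
grasp_force: 30.0
```

Call:
send_rows:
  moves:
    - [0.28,-0.78,0,0,0,0]
    - [0.28,-0.78,0,0,0,0]
    - [0.28,-0.78,0,0,0,0]
    - [0.28,-0.78,0,0,0,0]
    - [0.28,-0.78,0,0,0,0]
    - [0.28,-0.78,0,0,0,0]
    - [0.28,-0.78,0,0,0,0]
    - [0.28,-0.78,0,0,0,0]

```text
time_s: 22.15
position: [0.5266, 0.1651, 0.1164]
tcp_rot: [[0.871, 0.491, 0.0], [0.491, -0.871, -0.0], [-0.0, 0.0, -1.0]]
force: [-0.0, -0.2, -2.4]
opening: 0.66
grasp_force: 30.0
```

```bash
python3 - <<'E'
from h import *
p=readout.read_state()['position'];print(inr(p))
plan((rp(-.017,.030,.0575),D))
E
```

```text
[-20.5  28.4]
[0.014, -0.006, 0.236, 0.0, 0.0, -0.001] rows 2.0
```

Call:
send_rows:
  moves:
    - [0.014,-0.006,0.1,0,0,0]
    - [0.014,-0.006,0.18,0,0,0]
    - [0.014,-0.006,0.22,0,0,0]
    - [0.014,-0.006,0.236,0,0,0]
    - [0.014,-0.006,0.238,0,0,0]
    - [0.014,-0.006,0.238,0,0,0]

```text
time_s: 22.75
position: [0.5291, 0.1694, 0.0576]
tcp_rot: [[0.871, 0.492, 0.001], [0.492, -0.871, 0.0], [0.001, 0.001, -1.0]]
force: [0.7, 0.8, -1.6]
opening: 0.663
grasp_force: 30.0
```

Call:
send_rows:
  moves:
    - [0,0,0,0,0,0]
    - [0,0,0,0,0,0]
    - [0,0,0,0,0,0]
    - [0,0,-0.1,0,0,0]
    - [0,0,-0.22,0,0,0]
    - [0,0,-0.22,0,0,0]
    - [-0.2,0,-0.22,0,0,0]
    - [-0.27,0,-0.22,0,0,0]
    - [-0.27,0,-0.22,0,0,0]
  grip: 0.85

```text
time_s: 23.65
position: [0.4656, 0.1359, 0.1115]
tcp_rot: [[0.871, 0.492, -0.005], [0.492, -0.871, -0.0], [-0.005, -0.002, -1.0]]
force: [0.8, 0.1, -0.1]
opening: 0.852
grasp_force: 0.0
```

```bash
python3 - <<'E'
from h import *
s=readout.read_state();print(inr(s['position']),s['force'])
plan((rp(-.085,.03,.063),D),(rp(.0075,.03,.063),D))
E
```

```text
[-88.  33.] [ 0.77261565  0.13560577 -0.08244436]
[0.013, 0.013, 0.194, -0.001, 0.003, -0.0] rows 1.0
[0.383, 0.012, 0.192, -0.001, 0.003, -0.0] rows 3.0
```

Call:
send_rows:
  moves:
    - [0,0.01,0,0,0,0]
    - [0,0.01,0,0,0,0]
    - [0,0.01,0.1,0,0,0]
    - [0,0.01,0.19,0,0,0]
    - [0,0.01,0.19,0,0,0]
    - [0,0.01,0.19,0,0,0]
    - [0,0.01,0.19,0,0,0]
    - [0,0.01,0.19,0,0,0]
    - [0,0.01,0.19,0,0,0]
  grip: 0

```text
time_s: 24.55
position: [0.4714, 0.1345, 0.0654]
tcp_rot: [[0.87, 0.493, 0.002], [0.493, -0.87, 0.0], [0.002, 0.001, -1.0]]
force: [-0.2, 0.2, -0.7]
opening: 0.115
grasp_force: 0.0
```

Call:
send_rows:
  moves:
    - [0.08,0,0,0,0,0]
    - [0.13,0,0,0,0,0]
    - [0.17,0,0,0,0,0]
    - [0.21,0,0,0,0,0]
    - [0.25,0,0,0,0,0]
    - [0.29,0,0,0,0,0]
    - [0.32,0,0,0,0,0]
    - [0.35,0,0,0,0,0]
    - [0.37,0,0,0,0,0]
    - [0.384,0,0,0,0,0]
    - [0.388,0,0,0,0,0]
    - [0.388,0,0,0,0,0]

```text
time_s: 25.75
position: [0.5505, 0.1797, 0.0644]
tcp_rot: [[0.869, 0.494, -0.011], [0.494, -0.869, -0.005], [-0.012, -0.001, -1.0]]
force: [-10.8, -9.4, 10.9]
opening: 0.002
grasp_force: 6.7
```

```bash
python3 - <<'E'
from h import *
s=readout.read_state();print(inr(s['position']),s['force'],s['opening'])
E
```

```text
[ 7.4 29.4] [-10.82340561  -9.4466854   10.87857334] 0.0017525209225997937
```

Lane2 is home. Next is the last tub, t3, by the hammer.

Call:
send_rows:
  moves:
    - [-0.1,0,0,0,0,0]
    - [-0.25,0,0,0,0,0]
    - [-0.3,0,-0.2,0,0,0]
    - [-0.4,0.2,-0.4,0,0,0]
    - [-0.6,0.6,-0.4,0,0,0]
    - [-0.8,1,-0.4,0,0,0]
    - [-0.8,1,-0.4,0,0,0]
    - [-0.8,1,-0.4,0,0,0]
    - [-0.8,1,-0.4,0,0,0]
  grip: 1

```text
time_s: 26.65
position: [0.5061, -0.137, 0.1652]
tcp_rot: [[0.871, 0.491, 0.004], [0.491, -0.871, -0.002], [0.003, 0.004, -1.0]]
force: [1.1, 0.2, 0.6]
opening: 0.738
grasp_force: 0.0
```

```bash
python3 - <<'E'
from h import *
s=readout.read_state();print(s['position'],s['time_s'])
tubs()
plan(((.4055,-.3765,.13),D))
d=np.load('last_top.npy');P=cloud('top',d)
# hammer heights near t3
for dx,dy in [(-.02,-.04),(-.03,-.03),(0,-.05),(.01,-.06),(.02,-.06),(.025,-.045)]:
    k=np.argmin(np.hypot(P[...,0]-.408-dx,P[...,1]+.379-dy)+9*(d==0)); print(dx,dy,P.reshape(-1,3)[k].round(3))
E
```

```text
[ 0.50607151 -0.13701999  0.16517405] 26.65
tub [ 405.1 -378. ] [56. 56.] [-392.5 -387.5]
[-0.814, 0.608, 0.147, 0.007, -0.002, -0.003] rows 6.0
-0.02 -0.04 [ 0.387 -0.421  0.019]
-0.03 -0.03 [ 0.378 -0.409 -0.005]
0 -0.05 [ 0.407 -0.429 -0.006]
0.01 -0.06 [ 0.419 -0.44  -0.001]
0.02 -0.06 [ 0.428 -0.438 -0.003]
0.025 -0.045 [ 0.432 -0.423 -0.003]
```

Call:
send_rows:
  moves:
    - [-0.81,0.61,0.14,0,0,0]
    - [-0.81,0.61,0.14,0,0,0]
    - [-0.81,0.61,0.14,0,0,0]
    - [-0.81,0.61,0.14,0,0,0]
    - [-0.81,0.61,0.14,0,0,0]
    - [-0.81,0.61,0.14,0,0,0]
    - [-0.81,0.61,0.14,0,0,0]
    - [-0.81,0.61,0.14,0,0,0]
    - [-0.81,0.61,0.14,0,0,0]

```text
time_s: 27.6
position: [0.404, -0.3647, 0.1297]
tcp_rot: [[0.869, 0.494, 0.0], [0.494, -0.869, 0.0], [0.0, -0.0, -1.0]]
force: [-0.6, 1.3, -0.1]
opening: 0.996
grasp_force: 0.0
```

```bash
python3 - <<'E'
from h import *
plan(((.4055,-.377,.026),D))
tubs('side')
E
```

```text
[-0.019, 0.046, 0.415, -0.0, -0.0, 0.001] rows 3.0
tub [ 876.4 -221. ] [ 33. 174.] [  94.9 -482.8]
```

Call:
send_rows:
  moves:
    - [-0.02,0.046,0.1,0,0,0]
    - [-0.02,0.046,0.2,0,0,0]
    - [-0.02,0.046,0.35,0,0,0]
    - [-0.02,0.046,0.416,0,0,0]
    - [-0.02,0.046,0.416,0,0,0]
    - [-0.02,0.046,0.416,0,0,0]

```text
time_s: 28.25
position: [0.4052, -0.3781, 0.0259]
tcp_rot: [[0.869, 0.494, 0.0], [0.494, -0.869, -0.0], [0.0, 0.0, -1.0]]
force: [-0.3, -0.1, -0.4]
opening: 1.003
grasp_force: 0.0
```

Call:
send_rows:
  moves:
    - [0,0,0,0,0,0]
    - [0,0,0,0,0,0]
    - [0,0,0,0,0,0]
    - [0,0,0,0,0,0]
    - [0,0,0,0,0,0]
    - [0,0,0,0,0,0]
  grip: 0.3

```text
time_s: 28.85
position: [0.4049, -0.3795, 0.0261]
tcp_rot: [[0.87, 0.492, 0.001], [0.492, -0.87, -0.002], [0.0, 0.002, -1.0]]
force: [1.1, 0.3, 3.2]
opening: 0.66
grasp_force: 30.0
```

```bash
python3 - <<'E'
from h import *
p=readout.read_state()['position']
plan((rp(-.017,-.040,p[2]+.09),D))
E
```

```text
[1.511, -1.382, -0.362, 0.001, -0.0, -0.0] rows 11.0
```

Call:
send_rows:
  moves:
    - [0,0,-0.2,0,0,0]
    - [0,0,-0.36,0,0,0]
    - [0.3,-0.28,-0.36,0,0,0]
    - [0.75,-0.69,-0.36,0,0,0]
    - [0.75,-0.69,-0.36,0,0,0]
    - [0.75,-0.69,-0.36,0,0,0]
    - [0.75,-0.69,-0.36,0,0,0]
    - [0.75,-0.69,-0.36,0,0,0]

```text
time_s: 29.65
position: [0.4817, -0.1303, 0.115]
tcp_rot: [[0.867, 0.498, -0.003], [0.498, -0.867, 0.003], [-0.001, -0.005, -1.0]]
force: [-0.6, -0.9, -1.4]
opening: 0.659
grasp_force: 30.0
```

Call:
send_rows:
  moves:
    - [0.75,-0.69,0,0,0,0]
    - [0.75,-0.69,0,0,0,0]
    - [0.75,-0.69,0,0,0,0]
    - [0.75,-0.69,0,0,0,0]
    - [0.75,-0.69,0,0,0,0]
    - [0.75,-0.69,0,0,0,0]
    - [0.75,-0.69,0,0,0,0]
    - [0.75,-0.69,0,0,0,0]

```text
time_s: 30.45
position: [0.5599, 0.1049, 0.115]
tcp_rot: [[0.871, 0.492, -0.002], [0.492, -0.871, -0.001], [-0.002, -0.0, -1.0]]
force: [-0.4, 0.1, -2.0]
opening: 0.66
grasp_force: 30.0
```

```bash
python3 - <<'E'
from h import *
p=readout.read_state()['position'];print(inr(p))
plan((rp(-.017,-.040,.0565),D))
E
```

```text
[-21.2 -40.4]
[0.017, -0.001, 0.234, -0.0, 0.001, -0.0] rows 2.0
```

Call:
send_rows:
  moves:
    - [0.016,0,0.1,0,0,0]
    - [0.016,0,0.18,0,0,0]
    - [0.016,0,0.22,0,0,0]
    - [0.016,0,0.236,0,0,0]
    - [0.016,0,0.24,0,0,0]
    - [0.016,0,0.24,0,0,0]

```text
time_s: 31.05
position: [0.5642, 0.1069, 0.0563]
tcp_rot: [[0.871, 0.491, 0.0], [0.491, -0.871, -0.0], [-0.0, 0.0, -1.0]]
force: [0.1, 0.6, -2.2]
opening: 0.662
grasp_force: 30.0
```

Call:
send_rows:
  moves:
    - [0,0,0,0,0,0]
    - [0,0,0,0,0,0]
    - [0,0,0,0,0,0]
    - [0,0,-0.1,0,0,0]
    - [0,0,-0.22,0,0,0]
    - [0,0,-0.22,0,0,0]
    - [-0.2,0,-0.22,0,0,0]
    - [-0.27,0,-0.22,0,0,0]
    - [-0.27,0,-0.22,0,0,0]
  grip: 0.85

```text
time_s: 31.95
position: [0.502, 0.0744, 0.11]
tcp_rot: [[0.871, 0.492, -0.005], [0.492, -0.871, 0.0], [-0.004, -0.003, -1.0]]
force: [-0.5, -0.1, -0.9]
opening: 0.851
grasp_force: 0.0
```

```bash
python3 - <<'E'
from h import *
s=readout.read_state();print(inr(s['position']),s['force'])
plan((rp(-.085,-.04,.063),D),(rp(.0075,-.04,.063),D))
E
```

```text
[-86.6 -38.4] [-0.45842146 -0.06088018 -0.87113409]
[0.007, 0.007, 0.188, -0.002, 0.003, -0.001] rows 1.0
[0.377, 0.007, 0.186, -0.002, 0.003, -0.001] rows 3.0
```

Call:
send_rows:
  moves:
    - [0,0.006,0,0,0,0]
    - [0,0.006,0,0,0,0]
    - [0,0.006,0.1,0,0,0]
    - [0,0.006,0.186,0,0,0]
    - [0,0.006,0.186,0,0,0]
    - [0,0.006,0.186,0,0,0]
    - [0,0.006,0.186,0,0,0]
    - [0,0.006,0.186,0,0,0]
    - [0,0.006,0.186,0,0,0]
  grip: 0

```text
time_s: 32.85
position: [0.507, 0.0736, 0.0649]
tcp_rot: [[0.87, 0.493, 0.002], [0.493, -0.87, -0.0], [0.001, 0.001, -1.0]]
force: [0.8, -1.0, 0.0]
opening: 0.113
grasp_force: 0.0
```

Call:
send_rows:
  moves:
    - [0.08,0,0,0,0,0]
    - [0.13,0,0,0,0,0]
    - [0.17,0,0,0,0,0]
    - [0.21,0,0,0,0,0]
    - [0.25,0,0,0,0,0]
    - [0.29,0,0,0,0,0]
    - [0.32,0,0,0,0,0]
    - [0.35,0,0,0,0,0]
    - [0.37,0,0,0,0,0]
    - [0.382,0,0,0,0,0]
    - [0.386,0,0,0,0,0]
    - [0.386,0,0,0,0,0]

```text
time_s: 34.05
position: [0.585, 0.1183, 0.064]
tcp_rot: [[0.869, 0.494, -0.012], [0.494, -0.869, -0.005], [-0.013, -0.002, -1.0]]
force: [-11.2, -11.4, 10.2]
opening: 0.007
grasp_force: 7.5
```

```bash
python3 - <<'E'
from h import *
s=readout.read_state();print(inr(s['position']),s['force'],s['opening'])
print(s['joint_positions'].round(2).tolist())
E
```

```text
[  7.2 -41. ] [-11.16178993 -11.37742272  10.1676269 ] 0.006680637200263097
[0.86, 40.62, 92.53, -0.38, 47.57, 61.49]
```

All four tubs are home: the push stopped at rack x of about 7.5 mm in every lane. For the blocks I need a kinematic model to check that the tilts can be reached, so I'll collect joint data while retreating.

Call:
send_rows:
  moves:
    - [-0.1,0,0,0,0,0]
    - [-0.25,0,0,0,0,0]
    - [-0.3,0,-0.2,0,0,0]
    - [-0.4,0.2,-0.5,0,0,0]
    - [-0.5,0.5,-0.9,0,0,0]
    - [-0.5,0.5,-0.9,0,0,0]
    - [-0.5,0.5,-0.9,0,0,0]
    - [-0.5,0.5,-0.9,0,0,0]
    - [-0.5,0.5,-0.9,0,0,0]
  grip: 1

```text
time_s: 34.95
position: [0.5466, -0.0517, 0.2926]
tcp_rot: [[0.872, 0.49, 0.01], [0.49, -0.872, -0.003], [0.007, 0.007, -1.0]]
force: [-0.2, -0.0, -0.6]
opening: 0.742
grasp_force: 0.0
```

```bash
cat >> h.py <<'E'
import json
def log():
    s=readout.read_state();open('fk.jsonl','a').write(json.dumps([s['joint_positions'].tolist(),s['position'].tolist(),np.array(s['tcp_rot']).tolist()])+'\n')
    print(s['joint_positions'].round(2).tolist(),s['position'].round(4),s['force'].round(1))
E
python3 - <<'E'
from h import *
log()
a,d,s=wcap('4')
cv2.imwrite('pics/w4.png',cv2.resize(cv2.cvtColor(a,4),(800,600)))
E
```

```text
[-17.08, 19.62, 88.45, 0.02, 71.32, 43.58] [ 0.5466 -0.0517  0.2926] [-0.2 -0.  -0.6]
```

View pics/w4.png

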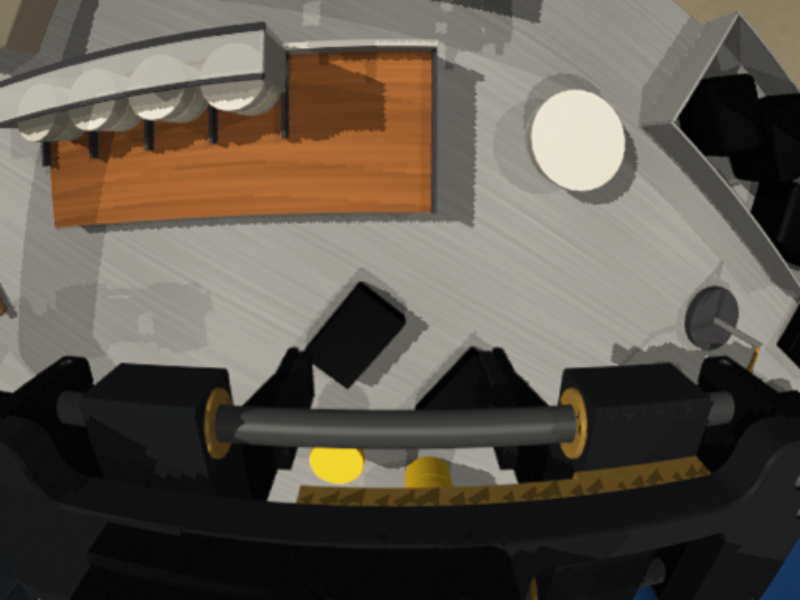

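Call:
send_rows:
  moves:
    - [0,0,0,0,0.08,0]
    - [0,0,0,0,0.16,0]
    - [0,0,0,0,0.24,0]
    - [0,0,0,0,0.3,0]
    - [0,0,0,0,0.3,0]
    - [0,0,0,0,0.3,0]

```text
time_s: 35.6
position: [0.5425, -0.0485, 0.2877]
tcp_rot: [[0.777, 0.492, 0.392], [0.438, -0.871, 0.224], [0.451, -0.003, -0.892]]
force: [0.1, -0.6, -0.1]
opening: 0.997
grasp_force: 0.0
```

```bash
python3 -c "
from h import *
log();print(readout.read_state()['tcp_rot'].round(3))"
```

```text
[-30.13, 13.16, 105.19, 29.96, 51.47, 13.58] [ 0.5425 -0.0485  0.2877] [ 0.1 -0.6 -0.1]
[[ 0.777  0.492  0.392]
 [ 0.438 -0.871  0.224]
 [ 0.451 -0.003 -0.892]]
```

The wrist view shows all four tubs side by side in their lanes under the hood, at (42,115), (95,100), (157,90) and (240,80). The bay is empty, and the blocks are near (358,335) and (475,395). The arm tilts forward with j4 positive, which is inside its range. I'll fit the kinematics and check both grips with IK.

```bash
cat >> h.py <<'E'
from scipy.optimize import least_squares as LS
def FK(q,k):
    q=np.radians(q);a1,d1,a2,a3,d4,d6,L=k
    Rx=lambda ax,t:Ro.from_euler(ax,t).as_matrix()
    B=Rx('z',q[0]);U=B@Rx('y',q[1]);F=U@Rx('y',q[2]);R=F@Rx('z',q[3])@Rx('y',q[4])@Rx('z',q[5]+np.pi/2)
    el=B@[a1,L,d1]+U@[0,0,a2]; w=el+F@[a3,0,d4]
    return w+R@[0,0,d6],R,w,el
LIM=np.array([[-176,176],[-43,126],[13,139.5],[-81,261],[1,151],[-163,163]])
def IK(p,R,k,q0):
    f=lambda q:np.r_[(FK(q,k)[0]-p)*100,(FK(q,k)[1]-R).ravel()*20]
    r=LS(f,np.clip(q0,LIM[:,0]+.1,LIM[:,1]-.1),bounds=(LIM[:,0],LIM[:,1]));return r.x,np.abs(r.fun).max()
E
python3 - <<'E'
from h import *
L=[json.loads(x) for x in open('fk.jsonl')]
L.append([[-76.115,30.274,82.15,0,67.69,-10.227],[.25519,-.5698,.22166],None])
L.append([[0.86,40.62,92.53,-.38,47.57,61.49],[.585,.1183,.064],None])
f=lambda k:np.concatenate([(FK(q,np.r_[0,k])[0]-p)*1e3 for q,p,_ in L])
r=LS(f,[.3,.4,.0,.4,.3,.11]);print(r.x.round(4),r.fun.round(1),r.cost)
for q,p,R in L[:2]: print(abs(FK(q,np.r_[0,r.x])[1]-R).max())
np.save('k.npy',np.r_[0,r.x])
E
```

```text
[0.2742 0.588  0.1141 0.3917 0.3055 0.111 ] [ 0. -0.  0. -0.  0.  0.  0.  0.  0. -0. -0. -0.] 0.0008501519976031278
6.140921104957897e-16
4.440892098500626e-16
```

```bash
cat >> h.py <<'E'
K=np.load('k.npy')
B={0:((.447,-.061),-10.6),1:((.441,-.198),-7.8)}
def tilt(yaw,t): return down(yaw)@Ro.from_euler('y',t,degrees=True).as_matrix()
def pick(b,al,e,gz,dz=0):
    (x,y),az=B[b];R=tilt(az,-al);a=np.radians(az)
    return np.array([x+e*np.cos(a),y+e*np.sin(a),gz+dz])+R[:,2]*.019,R
def place(xr,al,e,dz=0,yr=-.142):
    R=tilt(RK[2],90-al);return rp(xr,yr,.03+.0475+e+dz)+R[:,2]*.019,R
E
python3 - <<'E'
from h import *
q0=readout.read_state()['joint_positions']
for al in (30,40,50):
  for b,xr in ((0,.035),(1,-.015)):
    e=.012
    q=q0
    P=[pick(b,al,e,.024,.15),pick(b,al,e,.024),pick(b,al,e,.024,.2)]
    A=P[2];Z=place(xr,al,e,.1)
    from scipy.spatial.transform import Slerp
    S=Slerp([0,1],Ro.from_matrix([A[1],Z[1]]))
    P+=[(A[0]+(Z[0]-A[0])*t,S(t).as_matrix()) for t in (.25,.5,.75,1)]+[place(xr,al,e)]
    print('al',al,b)
    for p,R in P:
        q,err=IK(p,R,K,q);_,_,w,el=FK(q,K)
        print(q.round(0),round(err,2),'wrist',w.round(2),'tcp',p.round(3))
E
```

```text
al 30 0
[-19.  36.  90.  -4.  83.  83.] 0.0 wrist [ 0.6  -0.09  0.42] tcp [ 0.449 -0.061  0.158]
[-19.  50.  93.  -5.  67.  84.] 0.0 wrist [ 0.6  -0.09  0.27] tcp [ 0.449 -0.061  0.008]
[-19.  33.  88.  -4.  89.  83.] 0.0 wrist [ 0.6  -0.09  0.47] tcp [ 0.449 -0.061  0.208]
[-19.  26.  94.   4.  69.  71.] 0.0 wrist [ 0.55 -0.07  0.5 ] tcp [ 0.505 -0.033  0.201]
[-20.  24. 103.  20.  46.  48.] 0.0 wrist [ 0.49 -0.06  0.49] tcp [ 0.561 -0.005  0.194]
[-22.  27. 112.  66.  32.  -6.] 0.0 wrist [ 0.45 -0.07  0.43] tcp [0.617 0.024 0.187]
[-24.  38. 115. 109.  48. -61.] 0.0 wrist [ 0.44 -0.08  0.33] tcp [0.673 0.052 0.18 ]
[-24.  52. 116. 119.  53. -77.] 0.0 wrist [ 0.44 -0.08  0.23] tcp [0.673 0.052 0.08 ]
al 30 1
[-30.  38.  86. -11.  84.  71.] 0.0 wrist [ 0.59 -0.22  0.42] tcp [ 0.443 -0.198  0.158]
[-30.  51.  89. -12.  69.  75.] 0.0 wrist [ 0.59 -0.22  0.27] tcp [ 0.443 -0.198  0.008]
[-30.  35.  84. -11.  90.  70.] 0.0 wrist [ 0.59 -0.22  0.47] tcp [ 0.443 -0.198  0.208]
[-29.  27.  93.   1.  69.  59.] 0.0 wrist [ 0.53 -0.17  0.5 ] tcp [ 0.49  -0.142  0.201]
[-30.  23. 104.  21.  48.
[... 2474 characters left out ...]
  48.  76. -16. 104.  73.] 0.0 wrist [ 0.67 -0.23  0.36] tcp [ 0.438 -0.198  0.162]
[-28.  60.  76. -15.  92.  76.] 0.0 wrist [ 0.67 -0.23  0.21] tcp [ 0.438 -0.198  0.012]
[-28.  44.  74. -16. 109.  71.] 0.0 wrist [ 0.67 -0.23  0.41] tcp [ 0.438 -0.198  0.212]
[-25.  36.  81.  -7.  91.  65.] 0.0 wrist [ 0.63 -0.17  0.47] tcp [ 0.485 -0.142  0.203]
[-23.  29.  91.   4.  69.  54.] 0.0 wrist [ 0.57 -0.12  0.49] tcp [ 0.532 -0.086  0.193]
[-23.  26. 102.  23.  45.  32.] 0.0 wrist [ 0.5  -0.09  0.47] tcp [ 0.579 -0.03   0.184]
[-23.  30. 112.  71.  33. -23.] 0.0 wrist [ 0.46 -0.07  0.41] tcp [0.626 0.026 0.175]
[-23.  42. 114.  95.  31. -51.] 0.0 wrist [ 0.46 -0.07  0.31] tcp [0.626 0.026 0.075]
```

Every pose is reachable. I'll pick with the tool tilted 35° back and place with it tilted 55° forward.

```bash
python3 - <<'E'
from h import *
plan(pick(0,35,.012,.0245,.12))
E
```

```text
[-0.603, -0.14, 0.407, 0.031, -0.657, 0.466] rows 9.0
```

Call:
send_rows:
  moves:
    - [-0.603,-0.14,0.407,0.031,-0.657,0.466]
    - [-0.603,-0.14,0.407,0.031,-0.657,0.466]
    - [-0.603,-0.14,0.407,0.031,-0.657,0.466]
    - [-0.603,-0.14,0.407,0.031,-0.657,0.466]
    - [-0.603,-0.14,0.407,0.031,-0.657,0.466]
    - [-0.603,-0.14,0.407,0.031,-0.657,0.466]
    - [-0.603,-0.14,0.407,0.031,-0.657,0.466]
    - [-0.603,-0.14,0.407,0.031,-0.657,0.466]
    - [-0.603,-0.14,0.407,0.031,-0.657,0.466]
    - [-0.603,-0.14,0.407,0.031,-0.657,0.466]
    - [-0.603,-0.14,0.407,0.031,-0.657,0.466]
  grip: 1

```text
time_s: 36.7
position: [0.4497, -0.0616, 0.1293]
tcp_rot: [[0.808, -0.181, -0.561], [-0.15, -0.983, 0.102], [-0.57, 0.002, -0.822]]
force: [-0.8, 1.1, -0.5]
opening: 0.995
grasp_force: 0.0
```

```bash
python3 - <<'E'
from h import *
log();print(readout.read_state()['tcp_rot'].round(3))
plan(pick(0,35,.012,.0245,.12),pick(0,35,.012,.0245))
a,d=viewer.capture('side');cv2.imwrite('pics/s5.png',cv2.resize(cv2.cvtColor(a,4),(800,600)))
E
```

```text
[-18.67, 41.18, 88.14, -4.78, 85.15, 83.68] [ 0.4497 -0.0616  0.1293] [-0.8  1.1 -0.5]
[[ 0.808 -0.181 -0.561]
 [-0.15  -0.983  0.102]
 [-0.57   0.002 -0.822]]
[-0.005, -0.0, 0.005, 0.002, -0.003, 0.001] rows 1.0
[0.269, -0.001, 0.399, 0.002, -0.003, 0.001] rows 3.0
```

View pics/s5.png

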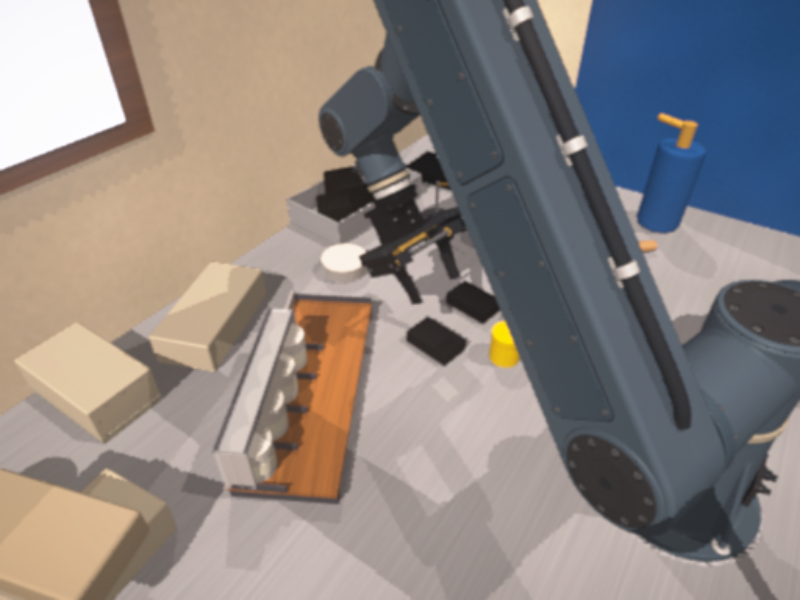

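The side view shows the tilted gripper hovering over block 0 at (436,341), with all four tubs in their lanes. I'll go down and grip.

Call:
send_rows:
  moves:
    - [0.12,0,0.18,0,0,0]
    - [0.2,0,0.3,0,0,0]
    - [0.25,0,0.37,0,0,0]
    - [0.266,0,0.395,0,0,0]
    - [0.266,0,0.395,0,0,0]
    - [0.266,0,0.395,0,0,0]

```text
time_s: 37.35
position: [0.4481, -0.0622, 0.0121]
tcp_rot: [[0.809, -0.183, -0.559], [-0.152, -0.983, 0.103], [-0.568, 0.001, -0.823]]
force: [-0.3, -0.7, 0.2]
opening: 1.003
grasp_force: 0.0
```

Call:
send_rows:
  moves:
    - [0,0,0,0,0,0]
    - [0,0,0,0,0,0]
    - [0,0,0,0,0,0]
    - [0,0,0,0,0,0]
    - [0,0,0,0,0,0]
    - [0,0,0,0,0,0]
  grip: 0.3

```text
time_s: 37.95
position: [0.4477, -0.062, 0.0112]
tcp_rot: [[0.808, -0.184, -0.56], [-0.151, -0.983, 0.104], [-0.57, 0.001, -0.822]]
force: [0.9, -1.3, 2.6]
opening: 0.686
grasp_force: 30.0
```

```bash
python3 - <<'E'
from h import *
p=readout.read_state();t=pick(0,35,.012,.0245);print((p['position']-t[0])*1e3,p['force'])
plan((p['position']+[0,0,.12],t[1]),place(-.03,35,.012,.09))
E
```

```text
[-0.3658368  -0.82428246  2.28281626] [ 0.8587492  -1.32330488  2.62481799]
[-0.274, 0.0, -0.394, 0.001, -0.003, -0.0] rows 3.0
[0.135, -0.445, -0.86, 0.087, 0.953, -0.485] rows 12.0
```

Call:
send_rows:
  moves:
    - [-0.1,0,-0.14,0,0,0]
    - [-0.27,0,-0.39,0,0,0]
    - [-0.36,0,-0.52,0,0,0]
    - [-0.36,0,-0.52,0,0,0]
    - [-0.36,0,-0.52,0,0,0]
    - [-0.36,0,-0.52,0,0,0]

```text
time_s: 38.55
position: [0.4471, -0.0617, 0.168]
tcp_rot: [[0.807, -0.184, -0.561], [-0.151, -0.983, 0.104], [-0.571, 0.001, -0.821]]
force: [0.5, 0.6, -1.1]
opening: 0.686
grasp_force: 30.0
```

```bash
python3 - <<'E'
from h import *
log()
plan(place(-.03,35,.012,.09))
E
```

```text
[-18.82, 37.94, 87.29, -4.72, 89.3, 83.3] [ 0.4471 -0.0617  0.168 ] [ 0.5  0.6 -1.1]
[0.494, -0.444, -0.347, 0.087, 0.953, -0.485] rows 12.0
```

Call:
send_rows:
  moves:
    - [0.12,-0.11,-0.2,0.043,0.476,-0.242]
    - [0.12,-0.11,-0.2,0.043,0.476,-0.242]
    - [0.25,-0.22,-0.3,0.043,0.476,-0.242]
    - [0.25,-0.22,-0.3,0.043,0.476,-0.242]
    - [0.25,-0.22,-0.3,0.043,0.476,-0.242]
    - [0.25,-0.22,-0.3,0.043,0.476,-0.242]
    - [0.494,-0.444,-0.347,0.087,0.953,-0.485]
    - [0.494,-0.444,-0.347,0.087,0.953,-0.485]
    - [0.494,-0.444,-0.347,0.087,0.953,-0.485]
    - [0.494,-0.444,-0.347,0.087,0.953,-0.485]
    - [0.494,-0.444,-0.347,0.087,0.953,-0.485]
    - [0.494,-0.444,-0.347,0.087,0.953,-0.485]

```text
time_s: 39.75
position: [0.6128, 0.0255, 0.1655]
tcp_rot: [[0.714, 0.425, 0.557], [0.259, -0.898, 0.354], [0.651, -0.109, -0.751]]
force: [-0.4, -0.0, -1.2]
opening: 0.686
grasp_force: 30.0
```

```bash
python3 - <<'E'
from h import *
log()
plan(place(-.03,35,.012,.09))
E
```

```text
[-24.86, 30.73, 113.55, 74.94, 35.12, -21.85] [0.6128 0.0255 0.1655] [-0.4 -0.  -1.2]
[0.011, 0.024, -0.011, -0.012, 0.154, -0.083] rows 2.0
```

Call:
send_rows:
  moves:
    - [0.01,0.024,-0.01,-0.012,0.154,-0.083]
    - [0.01,0.024,-0.01,-0.012,0.154,-0.083]
    - [0.01,0.024,-0.01,-0.012,0.154,-0.083]
    - [0.01,0.024,-0.01,-0.012,0.154,-0.083]
    - [0.01,0.024,-0.01,-0.012,0.154,-0.083]
    - [0.01,0.024,-0.01,-0.012,0.154,-0.083]
    - [0.01,0.024,-0.01,-0.012,0.154,-0.083]

```text
time_s: 40.45
position: [0.6174, 0.0195, 0.1707]
tcp_rot: [[0.497, 0.493, 0.714], [0.284, -0.87, 0.403], [0.82, 0.003, -0.573]]
force: [0.8, 0.5, -1.7]
opening: 0.689
grasp_force: 30.0
```

```bash
python3 - <<'E'
from h import *
log()
plan(place(-.03,35,.012,.09),place(.025,35,.012,.09),place(.025,35,.012,.02))
a,d,s=wcap('6');cv2.imwrite('pics/w6.png',cv2.resize(cv2.cvtColor(a,4),(800,600)))
E
```

```text
[-30.14, 35.94, 120.48, 102.11, 46.29, -61.67] [0.6174 0.0195 0.1707] [ 0.8  0.5 -1.7]
[-0.01, -0.004, 0.001, 0.001, -0.001, 0.001] rows 1.0
[0.116, -0.004, 0.181, 0.001, -0.001, 0.001] rows 2.0
[-0.113, -0.005, 0.342, 0.001, -0.001, 0.001] rows 2.0
```

View pics/w6.png

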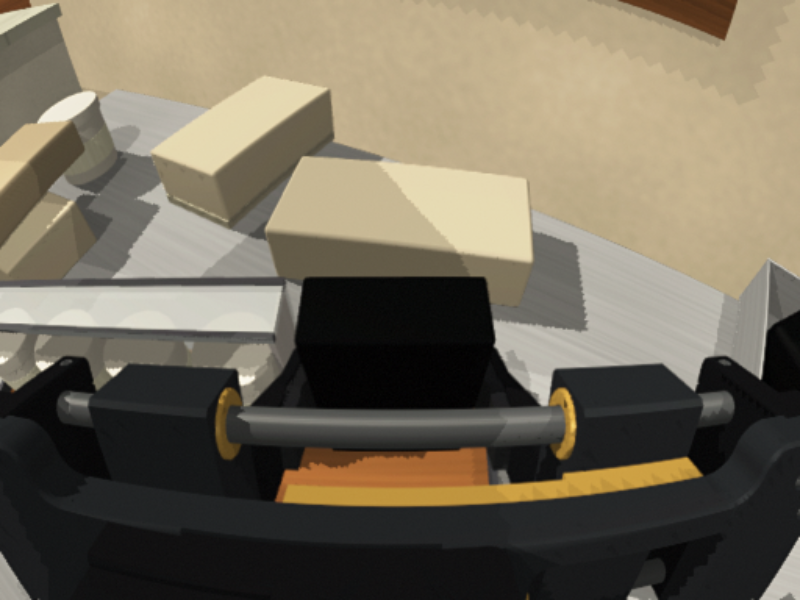

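```bash
python3 - <<'E'
from h import *
f=np.load('w_4.npz')
for n,q,z in [('rib -75 front',(286,137),.034),('rib -5',(213,142),.034),('rib65',(150,149),.034),('rib135',(94,156),.034),('rib205',(47,163),.034),('front R corner',(433,212),.03),('back R corner',(434,52),.03),('front L corner',(55,227),.03),('lip R',(437,44),.05)]:
    print(n,inr(wz(f,q[0]*.64,q[1]*.64,z)))
f=np.load('w_1.npz')
for n,q,z in [('rib -75 front',(342,80),.034),('front R corner',(462,143),.03),('front L',(127,157),.03)]: print(n,inr(wz(f,q[0]*.64,q[1]*.64,z)))
E
```

```text
rib -75 front [ -4.5 -72.9]
rib -5 [-4.  -1.4]
rib65 [-4.  67.7]
rib135 [ -2.9 138.5]
rib205 [ -1.5 208.2]
front R corner [ -75.9 -206.3]
back R corner [  73.2 -207. ]
front L corner [-73.8 207.3]
lip R [  75.8 -207.8]
rib -75 front [ -4.8 -72.8]
front R corner [ -76.4 -207.3]
front L [-74.4 205.3]
```

Call:
send_rows:
  moves:
    - [0.116,-0.008,0.18,0,0,0]
    - [0.116,-0.008,0.18,0,0,0]
    - [0.116,-0.008,0.18,0,0,0]
    - [0,-0.008,0.26,0,0,0]
    - [-0.112,-0.008,0.34,0,0,0]
    - [-0.112,-0.008,0.34,0,0,0]
    - [-0.112,-0.008,0.34,0,0,0]
    - [-0.112,-0.008,0.34,0,0,0]

```text
time_s: 41.3
position: [0.6638, 0.047, 0.1018]
tcp_rot: [[0.494, 0.492, 0.717], [0.284, -0.871, 0.402], [0.822, 0.005, -0.57]]
force: [0.4, 0.6, -1.6]
opening: 0.69
grasp_force: 30.0
```

```bash
python3 - <<'E'
from h import *
log()
plan(place(.025,35,.012,.02,-.141),place(.025,35,.012,.003,-.141),place(.025,35,.012,-.002,-.141))
E
```

```text
[-23.91, 45.87, 115.74, 113.59, 45.88, -69.73] [0.6638 0.047  0.1018] [ 0.4  0.6 -1.6]
[-0.011, -0.004, 0.007, 0.002, -0.003, 0.002] rows 1.0
[-0.067, -0.004, 0.046, 0.002, -0.003, 0.002] rows 1.0
[-0.083, -0.004, 0.057, 0.002, -0.003, 0.002] rows 1.0
```

Call:
send_rows:
  moves:
    - [-0.03,-0.002,0.02,0,-0.003,0]
    - [-0.05,-0.004,0.035,0,-0.003,0.002]
    - [-0.06,-0.004,0.042,0,-0.003,0.002]
    - [-0.067,-0.004,0.046,0,-0.003,0.002]
    - [-0.067,-0.004,0.046,0,-0.003,0.002]
    - [-0.067,-0.004,0.046,0,-0.003,0.002]

```text
time_s: 41.9
position: [0.6629, 0.048, 0.0796]
tcp_rot: [[0.501, 0.491, 0.713], [0.283, -0.871, 0.401], [0.818, 0.001, -0.575]]
force: [-1.0, 0.5, -0.2]
opening: 0.685
grasp_force: 30.0
```

Call:
send_rows:
  moves:
    - [-0.003,0,0.002,0,0,0]
    - [-0.006,0,0.004,0,0,0]
    - [-0.006,0,0.004,0,0,0]

```text
time_s: 42.2
position: [0.663, 0.0481, 0.0795]
tcp_rot: [[0.499, 0.49, 0.715], [0.281, -0.872, 0.402], [0.82, 0.001, -0.573]]
force: [-3.9, -2.0, 7.5]
opening: 0.688
grasp_force: 30.0
```

Call:
send_rows:
  moves:
    - [-0.003,0,0.002,0,0,0]
    - [-0.006,0,0.004,0,0,0]
    - [-0.006,0,0.004,0,0,0]

```text
time_s: 42.5
position: [0.6634, 0.0481, 0.0794]
tcp_rot: [[0.496, 0.49, 0.717], [0.28, -0.872, 0.402], [0.822, 0.001, -0.569]]
force: [-7.0, -3.6, 14.5]
opening: 0.689
grasp_force: 30.0
```

Call:
send_rows:
  moves:
    - [0.008,0,-0.006,0,0,0]
    - [0.008,0,-0.006,0,0,0]

```text
time_s: 42.7
position: [0.6631, 0.0477, 0.0795]
tcp_rot: [[0.5, 0.49, 0.714], [0.283, -0.872, 0.401], [0.819, 0.002, -0.574]]
force: [-3.2, -3.2, 5.4]
opening: 0.69
grasp_force: 30.0
```

Call:
send_rows:
  moves:
    - [0,0,0,0,0,0]
    - [0,0,0,0,0,0]
    - [0,0,0,0,0,0]
    - [0,0,0,0,0,0]
    - [0,0,-0.1,0,0,0]
    - [0,0,-0.25,0,0,0]
    - [0,0,-0.42,0,0,0]
    - [0,0,-0.6,0,0,0]
    - [0,0,-0.6,0,0,0]
    - [0,0,-0.6,0,0,0]
  grip: 0.85

```text
time_s: 43.7
position: [0.556, -0.0134, 0.1652]
tcp_rot: [[0.501, 0.489, 0.714], [0.283, -0.872, 0.399], [0.818, 0.002, -0.575]]
force: [0.2, -0.7, 0.5]
opening: 0.852
grasp_force: 0.0
```

```bash
python3 - <<'E'
from h import *
log()
plan(pick(1,35,.012,.0245,.16))
a,d,s=wcap('7');cv2.imwrite('pics/w7.png',cv2.resize(cv2.cvtColor(a,4),(800,600)))
E
```

```text
[-39.57, 36.17, 127.66, 99.29, 50.58, -70.52] [ 0.556  -0.0134  0.1652] [ 0.2 -0.7  0.5]
[-0.425, 0.422, -0.629, -0.077, -0.961, 0.449] rows 12.0
```

View pics/w7.png

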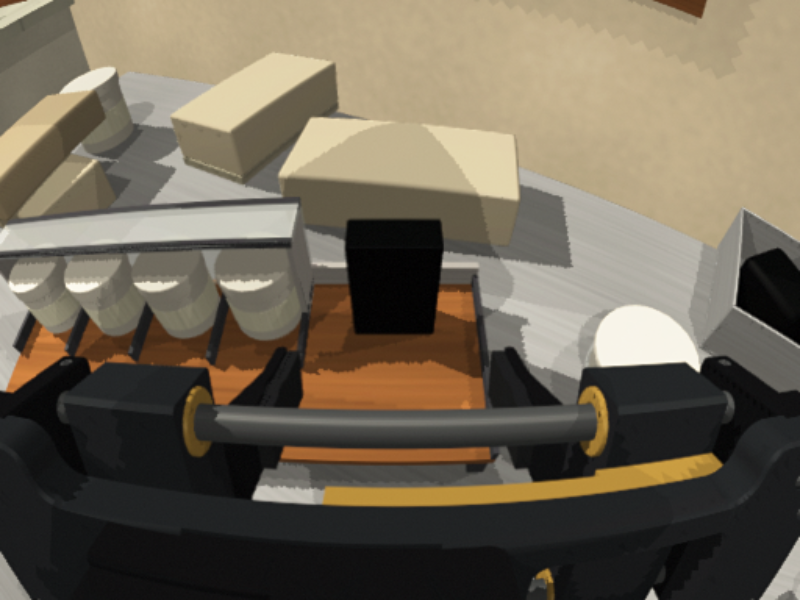

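Block 0 stands upright in the bay, with its base at (353–434, 332). The gaps to the ribs are about 48 px on the left and 50 px on the right, so it is centred. The four tubs are undisturbed. Next is block 1.

Call:
send_rows:
  moves:
    - [-0.1,0.1,-0.3,-0.038,-0.48,0.225]
    - [-0.1,0.1,-0.3,-0.038,-0.48,0.225]
    - [-0.2,0.2,-0.5,-0.038,-0.48,0.225]
    - [-0.2,0.2,-0.5,-0.038,-0.48,0.225]
    - [-0.2,0.2,-0.5,-0.038,-0.48,0.225]
    - [-0.2,0.2,-0.5,-0.038,-0.48,0.225]
    - [-0.425,0.42,-0.63,-0.077,-0.961,0.45]
    - [-0.425,0.42,-0.63,-0.077,-0.961,0.45]
    - [-0.425,0.42,-0.63,-0.077,-0.961,0.45]
    - [-0.425,0.42,-0.63,-0.077,-0.961,0.45]
    - [-0.425,0.42,-0.63,-0.077,-0.961,0.45]
    - [-0.425,0.42,-0.63,-0.077,-0.961,0.45]
  grip: 1

```text
time_s: 44.95
position: [0.4435, -0.1955, 0.1682]
tcp_rot: [[0.902, -0.07, -0.425], [-0.04, -0.996, 0.081], [-0.429, -0.056, -0.901]]
force: [-0.2, -0.3, -1.1]
opening: 1.0
grasp_force: 0.0
```

```bash
python3 - <<'E'
from h import *
log()
plan(pick(1,35,.012,.0245,.12))
E
```

```text
[-31.41, 35.28, 88.06, -8.9, 80.96, 65.2] [ 0.4435 -0.1955  0.1682] [-0.2 -0.3 -1.1]
[0.063, 0.02, 0.143, -0.01, -0.105, 0.054] rows 2.0
```

Call:
send_rows:
  moves:
    - [0.063,0.02,0.143,-0.01,-0.105,0.054]
    - [0.063,0.02,0.143,-0.01,-0.105,0.054]
    - [0.063,0.02,0.143,-0.01,-0.105,0.054]
    - [0.063,0.02,0.143,-0.01,-0.105,0.054]
    - [0.063,0.02,0.143,-0.01,-0.105,0.054]
    - [0.063,0.02,0.143,-0.01,-0.105,0.054]

```text
time_s: 45.55
position: [0.4412, -0.1998, 0.1314]
tcp_rot: [[0.816, -0.137, -0.561], [-0.112, -0.991, 0.078], [-0.567, -0.001, -0.824]]
force: [0.5, 1.4, 0.2]
opening: 1.0
grasp_force: 0.0
```

```bash
python3 - <<'E'
from h import *
log()
plan(pick(1,35,.012,.0245,.12),pick(1,35,.012,.0245))
a,d,s=wcap('8');cv2.imwrite('pics/w8.png',cv2.resize(cv2.cvtColor(a,4),(800,600)))
E
```

```text
[-29.86, 42.39, 84.25, -12.25, 85.98, 72.43] [ 0.4412 -0.1998  0.1314] [0.5 1.4 0.2]
[0.008, -0.007, 0.007, -0.001, -0.005, -0.0] rows 1.0
[0.28, -0.007, 0.402, -0.001, -0.005, -0.0] rows 3.0
```

View pics/w8.png

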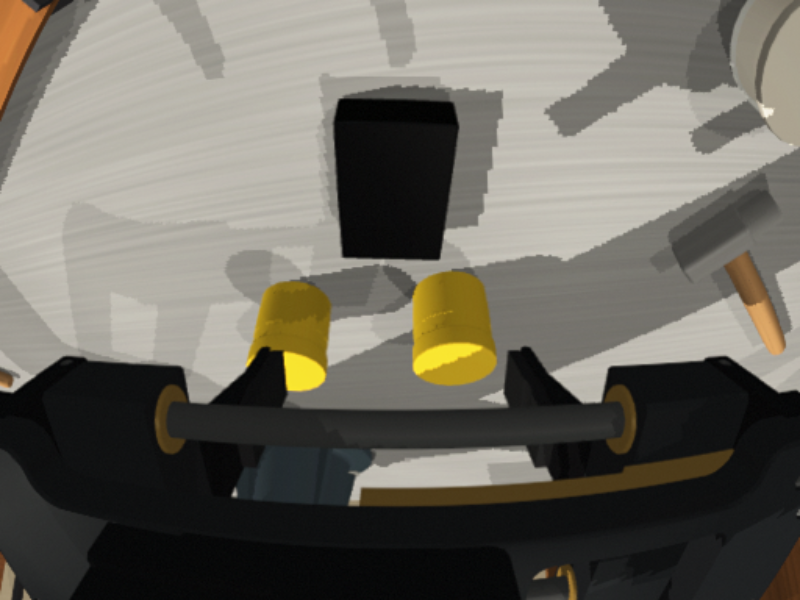

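Block 1 is at (335–458, 100–258), between the fingers and aligned with them. The yellow tubs are clear of the path.

Call:
send_rows:
  moves:
    - [0.12,-0.006,0.18,0,-0.004,0]
    - [0.2,-0.006,0.3,0,-0.004,0]
    - [0.25,-0.006,0.37,0,-0.004,0]
    - [0.278,-0.006,0.4,0,-0.004,0]
    - [0.278,-0.006,0.4,0,-0.004,0]
    - [0.278,-0.006,0.4,0,-0.004,0]

```text
time_s: 46.2
position: [0.4419, -0.1985, 0.0089]
tcp_rot: [[0.812, -0.137, -0.568], [-0.112, -0.991, 0.079], [-0.573, -0.001, -0.819]]
force: [0.4, -0.4, 0.2]
opening: 1.002
grasp_force: 0.0
```

Call:
send_rows:
  moves:
    - [0,0,0,0,0,0]
    - [0,0,0,0,0,0]
    - [0,0,0,0,0,0]
    - [0,0,0,0,0,0]
    - [0,0,0,0,0,0]
    - [0,0,0,0,0,0]
  grip: 0.3

```text
time_s: 46.8
position: [0.4412, -0.198, 0.0079]
tcp_rot: [[0.811, -0.137, -0.569], [-0.111, -0.991, 0.08], [-0.575, -0.002, -0.818]]
force: [0.1, -0.0, 3.2]
opening: 0.686
grasp_force: 29.8
```

Call:
send_rows:
  moves:
    - [-0.1,0,-0.14,0,0,0]
    - [-0.27,0,-0.39,0,0,0]
    - [-0.36,0,-0.52,0,0,0]
    - [-0.36,0,-0.52,0,0,0]
    - [-0.36,0,-0.52,0,0,0]
    - [-0.36,0,-0.52,0,0,0]

```text
time_s: 47.4
position: [0.4415, -0.1979, 0.1645]
tcp_rot: [[0.81, -0.137, -0.57], [-0.11, -0.991, 0.081], [-0.576, -0.003, -0.817]]
force: [0.2, 0.5, -0.9]
opening: 0.69
grasp_force: 29.8
```

```bash
python3 - <<'E'
from h import *
log()
plan(place(-.07,35,.012,.10,-.141))
E
```

```text
[-29.65, 40.17, 82.9, -12.2, 90.17, 71.78] [ 0.4415 -0.1979  0.1645] [ 0.2  0.5 -0.9]
[0.33, -0.864, -0.299, 0.077, 0.962, -0.453] rows 12.0
```

Call:
send_rows:
  moves:
    - [0.05,-0.2,-0.2,0.038,0.481,-0.226]
    - [0.05,-0.2,-0.2,0.038,0.481,-0.226]
    - [0.16,-0.43,-0.3,0.038,0.481,-0.226]
    - [0.16,-0.43,-0.3,0.038,0.481,-0.226]
    - [0.16,-0.43,-0.3,0.038,0.481,-0.226]
    - [0.16,-0.43,-0.3,0.038,0.481,-0.226]
    - [0.33,-0.864,-0.3,0.077,0.962,-0.453]
    - [0.33,-0.864,-0.3,0.077,0.962,-0.453]
    - [0.33,-0.864,-0.3,0.077,0.962,-0.453]
    - [0.33,-0.864,-0.3,0.077,0.962,-0.453]
    - [0.33,-0.864,-0.3,0.077,0.962,-0.453]
    - [0.33,-0.864,-0.3,0.077,0.962,-0.453]

```text
time_s: 48.6
position: [0.5775, 0.0058, 0.1761]
tcp_rot: [[0.688, 0.442, 0.576], [0.27, -0.892, 0.361], [0.673, -0.093, -0.733]]
force: [0.3, 0.2, -2.1]
opening: 0.687
grasp_force: 29.8
```

```bash
python3 - <<'E'
from h import *
log()
plan(place(-.07,35,.012,.10,-.141))
E
```

```text
[-30.11, 28.59, 118.28, 77.29, 38.07, -30.47] [0.5775 0.0058 0.1761] [ 0.3  0.2 -2.1]
[0.01, 0.022, -0.007, -0.013, 0.136, -0.068] rows 2.0
```

Call:
send_rows:
  moves:
    - [0.01,0.022,0,-0.013,0.136,-0.068]
    - [0.01,0.022,0,-0.013,0.136,-0.068]
    - [0.01,0.022,0,-0.013,0.136,-0.068]
    - [0.01,0.022,0,-0.013,0.136,-0.068]
    - [0.01,0.022,0,-0.013,0.136,-0.068]
    - [0.01,0.022,0,-0.013,0.136,-0.068]
    - [0.01,0.022,0,-0.013,0.136,-0.068]

```text
time_s: 49.3
position: [0.5836, 0.0007, 0.1802]
tcp_rot: [[0.497, 0.492, 0.715], [0.285, -0.871, 0.401], [0.819, 0.004, -0.573]]
force: [0.9, -0.6, -1.7]
opening: 0.688
grasp_force: 29.8
```

```bash
python3 - <<'E'
from h import *
log();print('b0 tcp was',inr((.6630,.0479)),'ideal',inr(place(.025,35,.012,0,-.141)[0]))
plan(place(-.018,35,.012,.10,-.141),place(-.018,35,.012,.02,-.141))
E
```

```text
[-35.18, 34.06, 124.15, 98.84, 48.45, -63.7] [0.5836 0.0007 0.1802] [ 0.9 -0.6 -1.7]
b0 tcp was [  40.4 -140.8] ideal [  40.6 -141. ]
[0.108, -0.007, 0.166, 0.002, -0.0, 0.002] rows 1.0
[-0.154, -0.008, 0.349, 0.002, -0.0, 0.002] rows 2.0
```

Call:
send_rows:
  moves:
    - [0.108,-0.006,0.166,0,0,0]
    - [0.108,-0.006,0.166,0,0,0]
    - [0.108,-0.006,0.166,0,0,0]
    - [0,-0.008,0.24,0,0,0]
    - [-0.1,-0.008,0.31,0,0,0]
    - [-0.154,-0.008,0.348,0.002,0,0.002]
    - [-0.154,-0.008,0.348,0.002,0,0.002]
    - [-0.154,-0.008,0.348,0.002,0,0.002]
    - [-0.154,-0.008,0.348,0.002,0,0.002]

```text
time_s: 50.2
position: [0.6256, 0.0257, 0.0998]
tcp_rot: [[0.498, 0.491, 0.714], [0.281, -0.871, 0.403], [0.82, 0.0, -0.572]]
force: [-0.0, -0.2, -1.4]
opening: 0.684
grasp_force: 29.8
```

```bash
python3 - <<'E'
from h import *
log()
plan(place(-.018,35,.012,.02,-.141),place(-.018,35,.012,.003,-.141))
E
```

```text
[-28.81, 46.09, 120.45, 112.36, 48.93, -74.81] [0.6256 0.0257 0.0998] [-0.  -0.2 -1.4]
[-0.002, -0.003, 0.005, 0.001, -0.001, -0.0] rows 1.0
[-0.058, -0.003, 0.044, 0.001, -0.001, -0.0] rows 1.0
```

Call:
send_rows:
  moves:
    - [-0.03,-0.003,0.022,0,0,0]
    - [-0.045,-0.003,0.034,0,0,0]
    - [-0.052,-0.003,0.04,0,0,0]
    - [-0.058,-0.003,0.044,0,0,0]
    - [-0.058,-0.003,0.044,0,0,0]
    - [-0.058,-0.003,0.044,0,0,0]

```text
time_s: 50.8
position: [0.6257, 0.0272, 0.0803]
tcp_rot: [[0.499, 0.492, 0.713], [0.281, -0.871, 0.404], [0.82, -0.001, -0.573]]
force: [0.1, -0.4, -1.8]
opening: 0.688
grasp_force: 29.8
```

Call:
send_rows:
  moves:
    - [-0.003,0,0.002,0,0,0]
    - [-0.006,0,0.004,0,0,0]
    - [-0.006,0,0.004,0,0,0]

```text
time_s: 51.1
position: [0.6257, 0.0271, 0.0786]
tcp_rot: [[0.499, 0.492, 0.713], [0.281, -0.871, 0.403], [0.82, -0.001, -0.573]]
force: [-0.2, -0.7, -0.3]
opening: 0.69
grasp_force: 29.8
```

Call:
send_rows:
  moves:
    - [-0.003,0,0.002,0,0,0]
    - [-0.006,0,0.004,0,0,0]
    - [-0.006,0,0.004,0,0,0]

```text
time_s: 51.4
position: [0.626, 0.0273, 0.0784]
tcp_rot: [[0.496, 0.492, 0.716], [0.28, -0.871, 0.404], [0.822, -0.0, -0.57]]
force: [-3.1, -1.4, 7.0]
opening: 0.692
grasp_force: 29.7
```

Contact again. I'll ease off, release and retreat.

Call:
send_rows:
  moves:
    - [0.004,0,-0.003,0,0,0]
    - [0.004,0,-0.003,0,0,0]

```text
time_s: 51.6
position: [0.6257, 0.0271, 0.0785]
tcp_rot: [[0.498, 0.492, 0.714], [0.281, -0.871, 0.404], [0.82, -0.0, -0.572]]
force: [-0.8, -0.1, 2.4]
opening: 0.688
grasp_force: 29.8
```

Call:
send_rows:
  moves:
    - [0,0,0,0,0,0]
    - [0,0,0,0,0,0]
    - [0,0,0,0,0,0]
    - [0,0,0,0,0,0]
    - [0,0,-0.1,0,0,0]
    - [0,0,-0.25,0,0,0]
    - [0,0,-0.42,0,0,0]
    - [0,0,-0.6,0,0,0]
    - [0,0,-0.6,0,0,0]
    - [0,0,-0.6,0,0,0]
  grip: 0.85

```text
time_s: 52.6
position: [0.5188, -0.0349, 0.1644]
tcp_rot: [[0.499, 0.489, 0.715], [0.281, -0.872, 0.401], [0.82, 0.001, -0.573]]
force: [-0.1, -0.2, 0.3]
opening: 0.848
grasp_force: 0.0
```

```bash
python3 - <<'E'
from h import *
log()
a,d,s=wcap('9');cv2.imwrite('pics/w9.png',cv2.resize(cv2.cvtColor(a,4),(800,600)))
a,d=viewer.capture('top');P=cloud('top',d)
v=P-np.r_[RK[0],RK[1],0];c,s_=np.cos(np.radians(29.5)),np.sin(np.radians(29.5))
X=c*v[...,0]+s_*v[...,1];Y=-s_*v[...,0]+c*v[...,1]
m=((X>-.07)&(X<.09)&(Y>-.2)&(Y<-.085)&(abs(P[...,2]-.123)<.006)).astype(np.uint8)
k,l,st,_=cv2.connectedComponentsWithStats(m)
for i in range(1,k):
    if st[i,4]>20:
        mr=cv2.minAreaRect(np.c_[X[l==i],Y[l==i]].astype(np.float32)*1000);print(np.round(mr[0],1),np.round(mr[1]),round(mr[2],1))
E
```

```text
[-46.75, 36.61, 131.41, 95.38, 53.03, -75.45] [ 0.5188 -0.0349  0.1644] [-0.1 -0.2  0.3]
[  39.6 -142.8] [60. 26.] 89.5
[  -5.8 -140.8] [27. 60.] 0.1
```

View pics/w9.png

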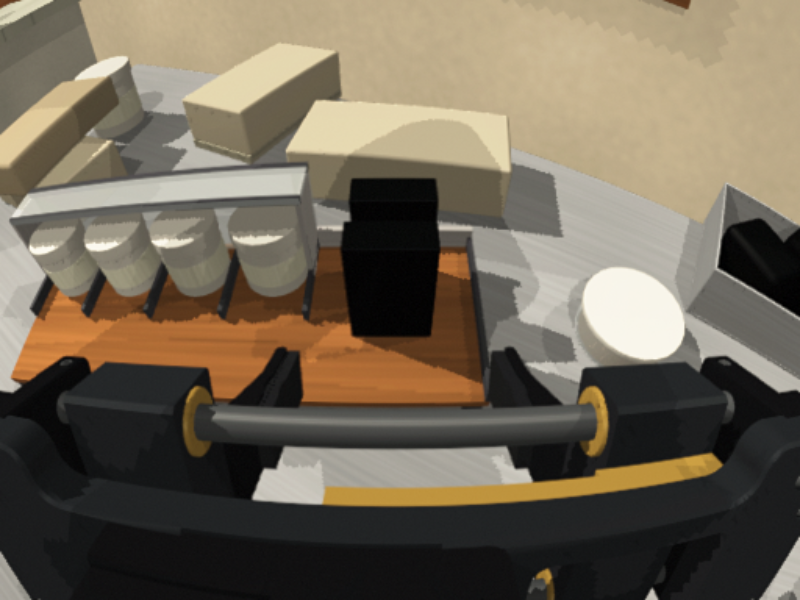

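Both blocks stand upright one behind the other. In rack coordinates their tops are at x = 39.6 and -5.8 mm and y = -142.8 and -140.8 mm, square to within 0.5°. The front bottoms of the tubs line up at rows 293–295, so all four are home, and I'll hand in.

```bash
python3 -c "
from rig import ticket
print(ticket.hand_in())"
```

```text
the job is handed in; nothing more can be done
None
```

The job is handed in, with about 53 s of the 210 s used: all four white tubs are upright and home against the back wall in lanes 0–3, and both charcoal blocks stand on end in the bay, one behind the other, centred to within about 1 mm and square to the back; the pots, stand and yellow tubs were not touched.

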